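# Hang the clamp rims on the ballasted J-hook stand and close the drawer

### The job

Get the hook stand ready by sliding the loose ballast collar down its spigot, past the sprung balls, until it clicks and sits on the shoulder. Then take every clamp rim out of the open drawer and hang it by its rim on the high J-hook, and finally push the empty drawer fully home until its detent seats. Leave the bottles and tape roll where they stand.

Things in the scene. Friction and masses are not known exactly. Their poses are not given: they have to be found in the camera images.
- hook (a point): On the centreline of the hook stand's J-hook arm, 245 mm above the bench. x runs along the arm from the free tip to the column at the rear, y to the left, z up. The arm is a steel bar 12 mm thick, straight from x = -52 to +63 mm here; at x = +75 mm the column goes straight down and nothing rises above the arm. It takes three rims in a row, 42 mm apart centre to centre.
- hook_tip (a point): Top of the J-hook's upturned free tip, 28 mm above the arm's centreline and 66 mm from hook towards -x of the stand (bar surface out to 72 mm): a rim's inner edge must pass over it. The rim enters from the free side, with the tip inside the hoop.
- spigot_seat (a point): Centre of the shoulder for the ballast collar, 20 mm above the bench, 160 mm to the stand's left (+y) of hook. A steel spigot 22 mm thick rises 87 mm from it, the last 9 mm tapered to 12 mm. Two opposed sprung balls (31 mm over both) sit 57 mm above the shoulder; 8 to 15 N down takes the collar past, then they snap out over its top.
- stand: Hook stand, fixed, placed and turned differently each time: grey base plate 170 x 235 x 12 mm with a high steel J-hook at the right and a low spigot at the left. Origin on the bench below the plate; x points away from the hook tip, y left, z up.
- collar: Loose dark steel ballast collar (sleeve), 52 mm outside diameter, bore 27 mm, 50 mm high, about 0.35 kg, standing upright on the bench. Origin: centre of its underside; z along the bore, up.
- rim_0: Aluminium clamp rim, an open hoop without spokes: 98 mm outside, 68 mm inside diameter, 14 mm wide along its axis, about 0.12 kg (may be absent). It stands upright, leaning a few degrees at most, in one of three drawer slots 50 mm apart with fences up to 50 mm above the bench. Origin: hoop centre; x: hoop axis; the top is 49 mm above. Hung: origin 28 mm below the arm centreline.
- rim_1: Aluminium clamp rim, an open hoop without spokes: 98 mm outside, 68 mm inside diameter, 14 mm wide along its axis, about 0.12 kg (may be absent). It stands upright, leaning a few degrees at most, in one of three drawer slots 50 mm apart with fences up to 50 mm above the bench. Origin: hoop centre; x: hoop axis; the top is 49 mm above. Hung: origin 28 mm below the arm centreline.
- rim_2: Aluminium clamp rim, an open hoop without spokes: 98 mm outside, 68 mm inside diameter, 14 mm wide along its axis, about 0.12 kg (may be absent). It stands upright, leaning a few degrees at most, in one of three drawer slots 50 mm apart with fences up to 50 mm above the bench. Origin: hoop centre; x: hoop axis; the top is 49 mm above. Hung: origin 28 mm below the arm centreline.
- drawer (a joint): Slide of the drawer in the white cabinet (m): 0 is fully home, 0.12 to 0.14 open at the start. It takes about 2 N to slide and 5 to 10 N in the last 12 mm, over a sprung roller detent, which then pulls it home.
- drawer_front (a point): Middle of the drawer's grey front panel, on its outer face, 100 mm above the bench; moves with the drawer. x points into the cabinet, the way the drawer closes; y along the panel; z up. Panel 196 mm wide, 7 to 145 mm above the bench; cabinet top 150 mm high. A bar handle 90 mm long, 42 mm above the bench, stands out 41 mm from the panel.
- bottle_blue: Bystander: reagent bottle with blue cap, white body, 48 mm diameter, 115 mm tall. The body's origin is the centre of its underside.
- bottle_cream: Bystander: reagent bottle with blue cap, cream body, 48 mm diameter, 112 mm tall. The body's origin is the centre of its underside.
- tape_roll: Bystander: roll of black tape lying flat, 57 mm diameter, 19 mm high. The body's origin is the centre of its underside.

How it is judged:
On the way, in this order (a step that is already met when the one before it is completed fails the run):
1. the ballast collar sits on the spigot's shoulder, below the balls (horizontal distance between collar and spigot_seat below 0.004 m and z of collar in the frame of spigot_seat below 0.0025 m and angle between collar's own z axis and vertical below 0.06 rad), for 0.2 s.
2. every rim hangs on the J-hook (x of rim_0 in the frame of hook between -0.062 and 0.075 m and y of rim_0 in the frame of hook between -0.012 and 0.012 m and z of rim_0 in the frame of hook between -0.036 and -0.02 m and angle between the x axis of each of rim_0, rim_1, rim_2 and the x axis of hook, either way round below 0.5 rad and linear speed of each of rim_0, rim_1, rim_2 below 0.03 m/s and x of rim_1 in the frame of hook between -0.062 and 0.075 m and y of rim_1 in the frame of hook between -0.012 and 0.012 m and z of rim_1 in the frame of hook between -0.036 and -0.02 m and x of rim_2 in the frame of hook between -0.062 and 0.075 m and y of rim_2 in the frame of hook between -0.012 and 0.012 m and z of rim_2 in the frame of hook between -0.036 and -0.02 m), for 0.2 s.
3. the drawer is home at its detent (value of joint drawer below 0.002 m), for 0.2 s.
At the end, for the whole second after the job is handed in: The collar sits within 2.5 mm of the shoulder, centred on the spigot within 4 mm; every rim hangs at rest on the straight arm of the J-hook, its centre within 12 mm of the arm sideways and 20 to 36 mm below it, its axis within 0.5 rad of the arm; the drawer is within 2 mm of fully home (all of step 1 and all of step 2 and value of joint drawer below 0.002 m); the robot touches nothing.
It fails at once if a bystander is moved more than 3 cm (distance of any of bottle_blue, bottle_cream, tape_roll from where it was at the start of the episode above 0.03 m).
Of rim_0, rim_1, rim_2 only 2 to 3 are there at a start; the rules pass over those that are not, and their reading is None.
At some moment in a run one of collar, rim_0, rim_1, rim_2 may be knocked a few centimetres aside while the robot is not near it.
It also fails if it takes over 210 s, if anything falls off the work surface, if the arm or the gripper's body presses on something with over 40 N, if the wrist force passes 120 N, or if a joint passes its speed limit or range.

### The arm

A 7-joint arm with a two-finger parallel gripper is mounted at the origin on a cart in front of the work surface, level with it; the furniture and walls round the work are solid. World frame = base frame: x ahead of the robot, y to its left, z up, the work surface at z = 0. Lengths are in m, angles in rad, forces in N, time in s.
With the tool pointing down it reaches from about 0.4 to 0.9 m from the base axis. Payload 5.5 kg.
Tool frame: the origin (TCP) lies between the finger pads; the fingertips stand 17 mm ahead of it and the grasp point (between the pads) lies 2 mm behind it (robot.tip_reach is the distance from the TCP to the fingertips, in m); z points along the fingers, y is the direction in which the jaws open and shut (so a half turn about z gives the same grasp; the last joint's range is limited). The gripper opens to 85 mm and grips with 20 to 120 N. Pads are 22 mm wide; open, the fingers measure 114 mm over their backs; the gripper's body (76 mm by 85 mm) begins 54 mm behind the grasp point. The pads swing forward as they close: fully open they stand 13 mm farther back than shut.
Start: joints at [-0.893, 0.501, -0.427, 1.55, 0.221, 1.138, -0.21], TCP at [0.262, 0.595, 0.248] pointing down, gripper open.
Joint ranges: [-2.88, 2.88], [-0.31, 2.03], [-1.54, 1.56], [0.2, 2.42], [-1.41, 4.55], [0.19, 2.02], [-2.57, 2.57]. Speed limits (rad/s): [2.57, 2.57, 3.14, 3.14, 3.14, 3.14, 3.14].

### API

Orientations are given as a rotation vector (axis times angle).
In Python, from workcell import status, read_camera, job, search_frame, robot gives the robot as it stands. The module is installed in compiled form; this text tells all that it offers.
- The arm moves only by the tool step_arm, never from a script. Its argument "rows" is a list of rows, each an object of numbers: "x", "y", "z": the shift along the tool's x, y, z in mm; "twist": the turn about the tool's z in rad; "hand": the finger opening in mm, from 0 to 85.4. In form: [{"x": .., "y": .., "z": .., "twist": .., "hand": ..}, ...]. A call has 1 to 10 rows; each row is the pose to reach, as a shift and turn from the pose commanded when the call began, along the tool's axes at that moment; what a row does not reach only later rows make up. A row lasts 1/12 s, in which the tool goes at most 41.7 mm and 7.16 degrees, less where a joint would pass 70% of its speed; a pose out of reach is approached as far as the arm can. A call with a gripper value outside its range is refused whole. The fingers move at their own pace and stop on an object; the grip force is fixed at half the most. Time passes only in rows, so rows that repeat a pose let the fingers close. It gives the time, the measured TCP pose, the force and the opening at its end, in the units of the state.
- status.get_obs(): the state, without advancing time (a new reading comes with each control period).
- read_camera(name): name is "scene" or "top" or "wrist"; returns a dict with "color" (384x512x3 uint8, red, green, blue), "vfov" (degrees; the focal length in pixels is half the picture's height over the tangent of half this angle, whatever the lens; pixels are square), "cx", "cy" (the principal point, pixels), "rvec" (rotation vector, rad) and "tvec" (3), from world to camera coordinates, as OpenCV has them; the wrist camera has in their place "T_tool_cam" (4x4, takes a point from camera to tool coordinates, whose origin is the TCP and whose axes are the flange's). Camera axes: x right, y down, z forward; pixel columns grow to the right and rows downward; lengths in m; the calibration is good to about 2 mm. A picture is of the moment at which its call begins: read the wrist's pose just before it. There is no depth.
- job.job_done(): hands the job in, once; it reports no verdict.
Trained networks look in a picture, given as the dict that the camera call returned (one of the last four; its "shot" number tells which), for a name from the list of things; names that differ only in an ending like _2 or _b are one class to them, and where a whole thing is asked for, a point or a joint stands for the part that bears it (a point fixed in the world has none). Each returns a list of dicts, best first, with "score" (0 to 1); they miss things now and then, are a little off and sometimes report something else, mostly with a low value. They report only what shows in the picture. A call takes as long as a camera call.
- search_frame(name, picture): "rect" ([left, top, width, height] in pixels, round what is visible of it).
The state is a dict: "clock": time; "joints": joint angles; "qd": joint speeds; "joint_torque": joint torques, N m; "tool_pos": TCP position; "ee_rot": TCP orientation; "force": force on the tool from outside, world axes, zero at the start; "ft_torque": the same for the moment, N m; "opening": opening from 0.0 (shut) to 1.0 (fully open).
Only numpy, scipy, OpenCV 4.12 (cv2) and the standard library are available. Lean on these libraries where they do the work, as an engineer would, in place of code of your own. Each camera call takes 0.05 s, during which the arm holds its last target. There are 200 camera calls.

## Working session

There is one attempt and no reset: what is moved stays moved. The work goes in short steps, Python scripts to look and compute and a tool call to move; the robot and the scene stay as the last step left them, time stands still between calls to the robot, and variables do not carry over. Pictures are saved under pics/ and viewed, about 12 in all and at most 16, crops included, and the job is handed in when it is done.

Besides the shell and the picture viewer there is one more tool, called after "Call:" by a JSON object that holds its "fn" and its "kwargs", one argument or row to a line. step_arm: Moves the arm, as the interface text tells. Its arguments: {"type":"object","properties":{"rows":{"type":"array"}},"required":["rows"]}

```bash
mkdir -p pics; cat > h.py <<'E'
import numpy as np, cv2, json
from scipy.spatial.transform import Rotation as R
from workcell import status, read_camera, job, search_frame, robot
def K(p):
    f=p["color"].shape[0]/2/np.tan(np.radians(p["vfov"])/2)
    return np.array([[f,0,p["cx"]],[0,f,p["cy"]],[0,0,1.]])
def ext(p,o=None):
    if "rvec" in p:
        return R.from_rotvec(np.ravel(p["rvec"])).as_matrix(), np.ravel(p["tvec"])
    T=np.eye(4);T[:3,:3]=R.from_rotvec(o["ee_rot"]).as_matrix();T[:3,3]=o["tool_pos"]
    C=np.linalg.inv(T@np.array(p["T_tool_cam"]));return C[:3,:3],C[:3,3]
def shot(n):
    o=status.get_obs();p=read_camera(n);p["o"]=o;return p
def proj(p,X):
    r,t=ext(p,p["o"]);c=np.atleast_2d(X)@r.T+t;u=c@K(p).T;return u[:,:2]/u[:,2:]
def ray(p,uv):
    r,t=ext(p,p["o"]);d=np.linalg.inv(K(p))@np.array([uv[0],uv[1],1.]);return -r.T@t, r.T@d
def atz(p,uv,z):
    c,d=ray(p,uv);return c+d*(z-c[2])/d[2]
def tri(obs):
    A=np.zeros((3,3));b=np.zeros(3)
    for p,uv in obs:
        c,d=ray(p,uv);d/=np.linalg.norm(d);M=np.eye(3)-np.outer(d,d);A+=M;b+=M@c
    return np.linalg.solve(A,b)
def save(p,n,crop=None,s=1):
    im=p["color"][:,:,::-1]
    if crop: x,y,w,h=crop; im=im[y:y+h,x:x+w]
    cv2.imwrite("pics/"+n,cv2.resize(im,None,fx=s,fy=s,interpolation=cv2.INTER_CUBIC))
E
cat > a.py <<'E'
from h import *
o=status.get_obs();print({k:np.round(v,3) for k,v in o.items()},robot.tip_reach)
for n in("scene","top"):
    p=shot(n);save(p,n+"0.png",None,1.5);c,_=ray(p,(0,0));print(n,p["vfov"],p["cx"],p["cy"],c.round(3))
    for t in["collar","rim_0","stand","drawer_front","bottle_blue","bottle_cream","tape_roll"]:
        print(n,t,[(np.round(d["rect"]).tolist(),round(d["score"],2)) for d in search_frame(t,p)][:4])
E
python3 a.py
```

```text
{'clock': np.float64(0.0), 'joints': array([-0.893,  0.502, -0.427,  1.551,  0.221,  1.138, -0.21 ]), 'qd': array([-0.001,  0.   ,  0.   , -0.001, -0.   , -0.002, -0.001]), 'joint_torque': array([ 0.0000e+00, -5.6951e+01, -5.8160e+00, -2.8094e+01,  1.1000e-02,
        1.2000e-02,  0.0000e+00]), 'tool_pos': array([0.262, 0.594, 0.247]), 'ee_rot': array([-6.470e-01, -3.074e+00,  3.000e-03]), 'force': array([-0.472,  0.335, -0.03 ]), 'ft_torque': array([-0.01 ,  0.   , -0.022]), 'opening': np.float64(1.001)} 0.017
scene 48.09937601370579 256.33416074849407 193.9977512242307 [-0.642  0.9    0.813]
scene collar [([247.0, 239.0, 15.0, 16.0], 0.65)]
scene rim_0 [([197.0, 211.0, 47.0, 70.0], 0.64), ([198.0, 234.0, 24.0, 21.0], 0.52), ([199.0, 242.0, 30.0, 27.0], 0.48), ([189.0, 229.0, 19.0, 11.0], 0.47)]
scene stand [([258.0, 161.0, 69.0, 85.0], 0.58)]
scene drawer_front [([200.0, 215.0, 46.0, 66.0], 0.89), ([337.0, 191.0, 9.0, 30.0], 0.69)]
scene bottle_blue [([257.0, 162.0, 73.0, 86.0], 0.19)]
scene bottle_cream [([337.0, 195.0, 10.0, 28.0], 0.72)]
scene tape_roll [([283.0, 197.0, 14.0, 6.0], 0.6)]
top 43.43953340232503 253.81425464522243 195.521252469199 [0.405 0.012 1.685]
top collar [([223.0, 225.0, 11.0, 16.0], 0.69)]
top rim_0 [([164.0, 206.0, 32.0, 7.0], 0.58), ([262.0, 182.0, 73.0, 58.0], 0.56), ([158.0, 237.0, 28.0, 5.0], 0.41)]
top stand [([264.0, 180.0, 74.0, 61.0], 0.86), ([224.0, 224.0, 12.0, 14.0], 0.16)]
top drawer_front [([156.0, 191.0, 60.0, 63.0], 0.73), ([332.0, 150.0, 18.0, 16.0], 0.53)]
top bottle_blue [([166.0, 204.0, 28.0, 12.0], 0.6), ([377.0, 236.0, 23.0, 13.0], 0.53)]
top bottle_cream [([354.0, 225.0, 16.0, 13.0], 0.74)]
top tape_roll [([332.0, 148.0, 19.0, 17.0], 0.73)]
```

View pics/scene0.png

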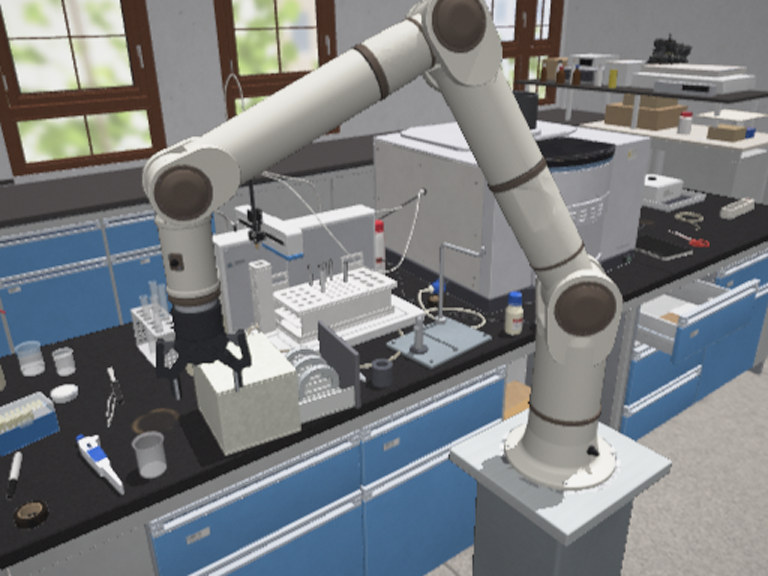

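View pics/top0.png

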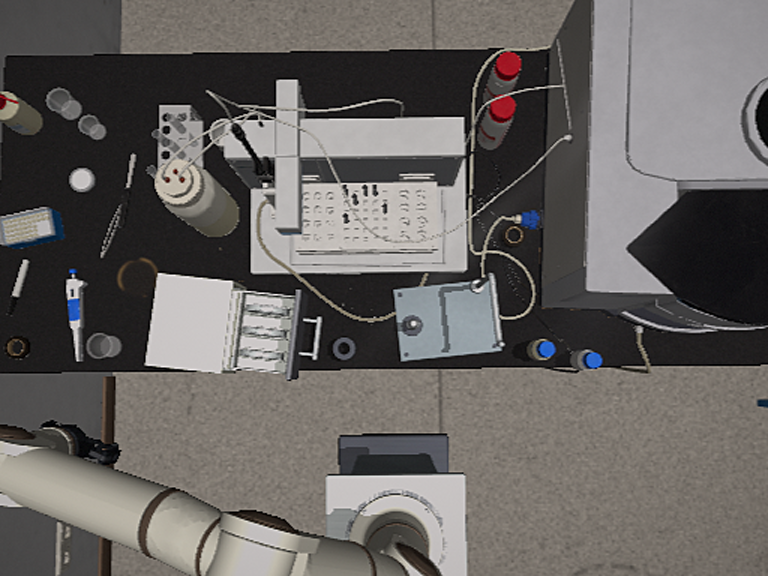

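```bash
cat > b.py <<'E'
from h import *
p=shot("top"); save(p,"top1.png",(95,170,250,90),3.2)
print("collar",atz(p,(229,232.5),.05).round(3),"spig",atz(p,(412/1.5,325/1.5),.1).round(3))
for c in[(393,290),(495,275),(505,350),(400,362)]: print(atz(p,np.array(c)/1.5,.012).round(3))
for c in[(281,302),(302,290),(290,378)]: print("panel",atz(p,np.array(c)/1.5,.145).round(3))
print(np.round(shot("wrist")["T_tool_cam"],3))
E
python3 b.py
```

```text
collar [0.437 0.112 0.05 ] spig [ 0.487 -0.042  0.1  ]
[ 0.573 -0.002  0.012]
[ 0.606 -0.239  0.012]
[ 0.431 -0.258  0.012]
[ 0.406 -0.016  0.012]
panel [0.537 0.24  0.145]
panel [0.562 0.195 0.145]
panel [0.375 0.22  0.145]
[[ 0.    -0.963 -0.268  0.069]
 [ 1.    -0.     0.001 -0.   ]
 [-0.001 -0.268  0.963 -0.125]
 [ 0.     0.     0.     1.   ]]
```

View pics/top1.png

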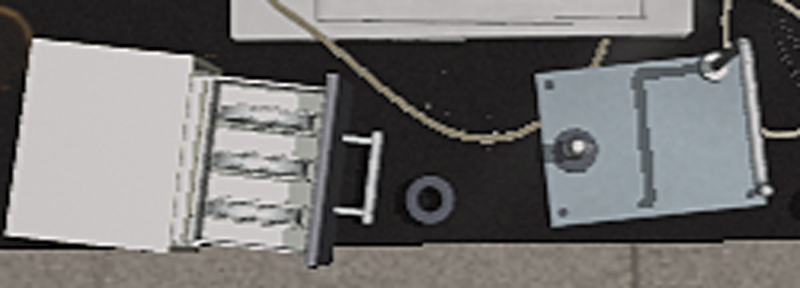

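```bash
cat > c.py <<'E'
from h import *
p=shot("top"); f=lambda x,y,z: atz(p,(x/3.2+95,y/3.2+170),z)
c=[f(537,72,.012),f(738,52,.012),f(768,204,.012),f(553,228,.012)]
print("corners",np.round(c,3).tolist())
print("sides",np.linalg.norm(c[0]-c[1]),np.linalg.norm(c[1]-c[2]))
print("yaw y",np.degrees(np.arctan2(*(c[0]-c[1]+c[3]-c[2])[[1,0]]))-90,"yaw x",np.degrees(np.arctan2(*(c[0]-c[3]+c[1]-c[2])[[1,0]])))
print("spig",f(578,145,.107),"tip",f(767,189,.273),"rear",f(745,42,.25))
a,b=f(333,75,.145),f(322,262,.145);print("panel",a,b,np.degrees(np.arctan2(*(b-a)[[1,0]])))
for q in[(262,115),(260,163),(258,212)]:print("rim",f(*q,.09))
print("collar",f(430,200,.05))
E
python3 c.py
```

```text
corners [[0.576, -0.004, 0.012], [0.595, -0.224, 0.012], [0.43, -0.252, 0.012], [0.407, -0.02, 0.012]]
sides 0.2202162860143106 0.16792584626251958
yaw y 5.405996017749317 yaw x 7.391980410371564
spig [ 0.49079992 -0.0445188   0.107     ] tip [ 0.43974296 -0.21033682  0.273     ] rear [ 0.57775663 -0.19703588  0.25      ]
panel [0.56183334 0.20186438 0.145     ] [0.37526114 0.21273437 0.145     ] 176.6656270361687
rim [0.52651719 0.28246471 0.09      ]
rim [0.4767037  0.28430115 0.09      ]
rim [0.42615521 0.28612158 0.09      ]
collar [0.43739957 0.11080649 0.05      ]
```

```bash
cat > g.py <<'E'
# usage: g.py X Y Z [yaw_of_tool_y_deg]  -> row numbers to reach that TCP pose
import sys
from h import *
def go(t,yaw=None):
    o=status.get_obs();M=R.from_rotvec(o["ee_rot"]).as_matrix()
    d=M.T@(np.array(t)-o["tool_pos"])*1000
    y0=np.degrees(np.arctan2(M[1,1],M[0,1])); tw=0
    if yaw is not None: tw=(y0-yaw+180)%360-180
    print("row x %.1f y %.1f z %.1f twist %.3f | rows %.1f tw rows %.1f | yaw now %.1f tilt %.4f q7 %.2f"%(*d,np.radians(tw),np.linalg.norm(d)/41.7,abs(tw)/7.16,y0,np.arccos(-M[2,2]),o["joints"][6]))
if __name__=="__main__":
    a=list(map(float,sys.argv[1:])); go(a[:3],a[3] if len(a)>3 else None)
E
python3 g.py .437 .111 .2 0
```

```text
row x -355.2 y -372.3 z 48.3 twist 1.156 | rows 12.4 tw rows 9.3 | yaw now 66.2 tilt 0.0001 q7 -0.21
```

Call:
{"fn": "step_arm", "kwargs": {
  "rows": [
    {"x": -355, "y": -372, "z": 30, "twist": 1.156, "hand": 85},
    {"x": -355, "y": -372, "z": 30, "twist": 1.156, "hand": 85},
    {"x": -355, "y": -372, "z": 30, "twist": 1.156, "hand": 85},
    {"x": -355, "y": -372, "z": 30, "twist": 1.156, "hand": 85},
    {"x": -355, "y": -372, "z": 30, "twist": 1.156, "hand": 85},
    {"x": -355, "y": -372, "z": 30, "twist": 1.156, "hand": 85},
    {"x": -355, "y": -372, "z": 30, "twist": 1.156, "hand": 85},
    {"x": -355, "y": -372, "z": 30, "twist": 1.156, "hand": 85},
    {"x": -355, "y": -372, "z": 30, "twist": 1.156, "hand": 85},
    {"x": -355, "y": -372, "z": 30, "twist": 1.156, "hand": 85}
  ]
}}

```text
clock: 1.78
tool_pos: [0.4039, 0.202, 0.2244]
ee_rot: [2.228, 2.214, 0.002]
force: [1.1, 0.4, 0.3]
opening: 0.996
```

```bash
python3 g.py .437 .111 .2 0
```

```text
row x -90.8 y 33.7 z 24.4 twist -0.006 | rows 2.4 tw rows 0.0 | yaw now -0.4 tilt 0.0012 q7 -0.54
```

Call:
{"fn": "step_arm", "kwargs": {
  "rows": [
    {"x": -91, "y": 34, "z": 24, "twist": 0, "hand": 85},
    {"x": -91, "y": 34, "z": 24, "twist": 0, "hand": 85},
    {"x": -91, "y": 34, "z": 24, "twist": 0, "hand": 85},
    {"x": -91, "y": 34, "z": 24, "twist": 0, "hand": 85},
    {"x": -91, "y": 34, "z": 24, "twist": 0, "hand": 85},
    {"x": -91, "y": 34, "z": 24, "twist": 0, "hand": 85}
  ]
}}

```text
clock: 2.28
tool_pos: [0.4374, 0.114, 0.2003]
ee_rot: [-2.22, -2.222, -0.001]
force: [0.5, 0.5, -0.4]
opening: 0.995
```

```bash
cat > d.py <<'E'
from h import *
p=shot("wrist");save(p,"w1.png",None,1.3);print(p["o"]["tool_pos"].round(4) if hasattr(p["o"]["tool_pos"],"round") else p["o"]["tool_pos"],p["o"]["force"])
for d in search_frame("collar",p): 
    x,y,w,h=d["rect"];print(d["rect"],d["score"],atz(p,(x+w/2,y+h/2),.025))
E
python3 d.py
```

```text
[0.4374 0.114  0.2003] [ 0.52238551  0.47691262 -0.38027696]
[235.3, 149.7, 49.7, 52.5] 0.74 [0.43876753 0.11295715 0.025     ]
```

View pics/w1.png

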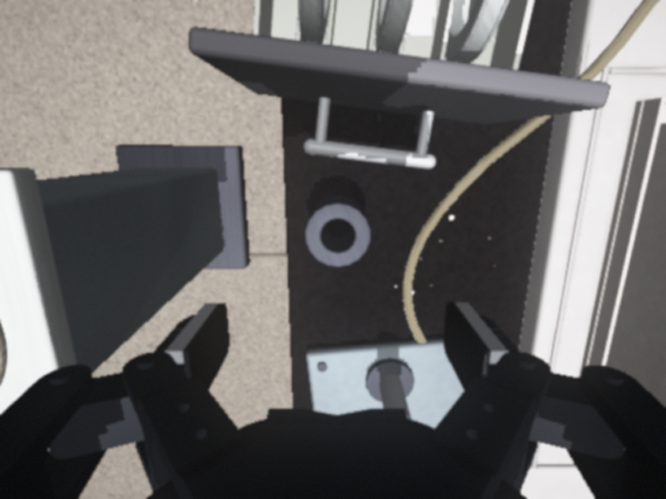

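```bash
cat > e.py <<'E'
from h import *
p=shot("wrist")
im=cv2.cvtColor(p["color"],cv2.COLOR_RGB2GRAY)
c=cv2.HoughCircles(im[130:230,210:310],cv2.HOUGH_GRADIENT,1,30,param1=100,param2=15,minRadius=20,maxRadius=30)
print(c)
for q in (c[0][:2] if c is not None else []): print(atz(p,(q[0]+210,q[1]+130),.05))
print(atz(p,(260,180.8),.05))
E
python3 e.py; python3 g.py .438 .111 .042
```

```text
[[[49.5 50.5 23.9]]]
[0.43785226 0.1144784  0.05      ]
[0.43835975 0.11416721 0.05      ]
row x -3.6 y 0.6 z 158.4 twist 0.000 | rows 3.8 tw rows 0.0 | yaw now 0.2 tilt 0.0008 q7 -0.31
```

Call:
{"fn": "step_arm", "kwargs": {
  "rows": [
    {"x": 0, "y": 0.6, "z": 40, "twist": 0, "hand": 85},
    {"x": 0, "y": 0.6, "z": 80, "twist": 0, "hand": 85},
    {"x": 0, "y": 0.6, "z": 120, "twist": 0, "hand": 85},
    {"x": 0, "y": 0.6, "z": 145, "twist": 0, "hand": 85},
    {"x": 0, "y": 0.6, "z": 158, "twist": 0, "hand": 85},
    {"x": 0, "y": 0.6, "z": 158, "twist": 0, "hand": 85},
    {"x": 0, "y": 0.6, "z": 158, "twist": 0, "hand": 40},
    {"x": 0, "y": 0.6, "z": 158, "twist": 0, "hand": 40},
    {"x": 0, "y": 0.6, "z": 158, "twist": 0, "hand": 40},
    {"x": 0, "y": 0.6, "z": 158, "twist": 0, "hand": 40}
  ]
}}

```text
clock: 3.27
tool_pos: [0.4393, 0.1135, 0.0439]
ee_rot: [2.22, 2.221, 0.005]
force: [-1.4, -0.2, 6.2]
opening: 0.579
```

Call:
{"fn": "step_arm", "kwargs": {
  "rows": [
    {"x": 0, "y": 0, "z": 0, "twist": 0, "hand": 40},
    {"x": 0, "y": 0, "z": -20, "twist": 0, "hand": 40},
    {"x": 0, "y": 0, "z": -50, "twist": 0, "hand": 40},
    {"x": 0, "y": 0, "z": -90, "twist": 0, "hand": 40},
    {"x": 0, "y": 0, "z": -125, "twist": 0, "hand": 40},
    {"x": 0, "y": 0, "z": -135, "twist": 0, "hand": 40},
    {"x": 0, "y": 0, "z": -135, "twist": 0, "hand": 40},
    {"x": 0, "y": 0, "z": -135, "twist": 0, "hand": 40}
  ]
}}

```text
clock: 3.93
tool_pos: [0.438, 0.1128, 0.1774]
ee_rot: [2.221, 2.221, 0.002]
force: [0.1, 0.1, -4.0]
opening: 0.581
```

```bash
cat > d2.py <<'E'
from h import *
p=shot("wrist");save(p,"w2.png",None,1.3);print(np.round(p["o"]["tool_pos"],4),p["o"]["force"],p["o"]["opening"])
for d in search_frame("collar",p)+search_frame("stand",p): print(d)
E
python3 d2.py;python3 g.py .460 .1 .178
```

```text
[0.438  0.1128 0.1774] [ 0.06838624  0.0776861  -4.03333144] 0.5810329330935446
{'rect': [205.3, 183.3, 105.1, 119.0], 'score': 0.68}
row x -12.3 y 23.5 z -2.9 twist 0.000 | rows 0.6 tw rows 0.0 | yaw now 0.0 tilt 0.0038 q7 -0.31
```

View pics/w2.png

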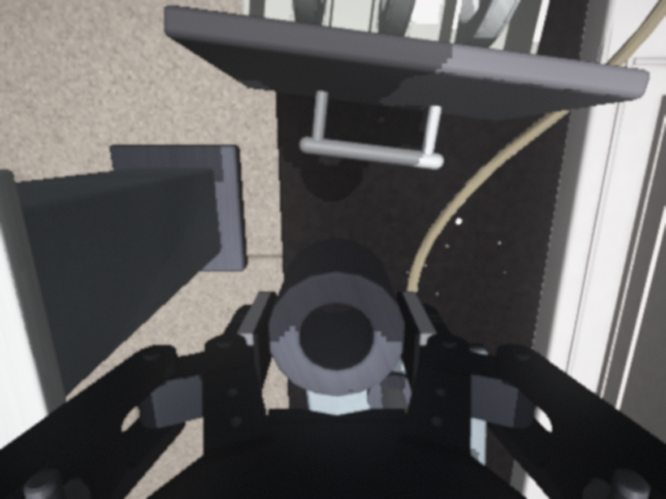

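```bash
cat > e2.py <<'E'
from h import *
p=shot("wrist")
im=cv2.cvtColor(p["color"],cv2.COLOR_RGB2GRAY)
for u in[(258.5,256)]: 
    w=atz(p,u,p["o"]["tool_pos"][2]+.006);M=R.from_rotvec(p["o"]["ee_rot"]).as_matrix();print("collar top rel tool",M.T@(w-p["o"]["tool_pos"]))
E
python3 e2.py;python3 g.py .489 -.105 .178 6
```

```text
collar top rel tool [ 0.00181194 -0.00052679 -0.00600019]
row x -217.3 y 52.4 z -2.8 twist -0.105 | rows 5.4 tw rows 0.8 | yaw now 0.0 tilt 0.0040 q7 -0.31
```

Call:
{"fn": "step_arm", "kwargs": {
  "rows": [
    {"x": -40, "y": 10, "z": -2, "twist": -0.1, "hand": 40},
    {"x": -80, "y": 20, "z": -2, "twist": -0.1, "hand": 40},
    {"x": -120, "y": 30, "z": -2, "twist": -0.1, "hand": 40},
    {"x": -160, "y": 40, "z": -2, "twist": -0.1, "hand": 40},
    {"x": -195, "y": 50, "z": -2, "twist": -0.1, "hand": 40},
    {"x": -217, "y": 52, "z": -2, "twist": -0.1, "hand": 40},
    {"x": -217, "y": 52, "z": -2, "twist": -0.1, "hand": 40},
    {"x": -217, "y": 52, "z": -2, "twist": -0.1, "hand": 40},
    {"x": -217, "y": 52, "z": -2, "twist": -0.1, "hand": 40}
  ]
}}

```text
clock: 4.88
tool_pos: [0.4891, -0.1033, 0.1776]
ee_rot: [-2.105, -2.328, 0.002]
force: [0.0, 0.9, -3.4]
opening: 0.573
```

```bash
sed -i 's/w2.png/w3.png/' d2.py; python3 d2.py
```

```text
[ 0.4891 -0.1033  0.1776] [ 0.04040915  0.9120383  -3.44704677] 0.5726251587204304
{'rect': [204.5, 181.4, 107.0, 120.7], 'score': 0.75}
{'rect': [185.9, 81.9, 201.6, 285.8], 'score': 0.66}
```

View pics/w3.png

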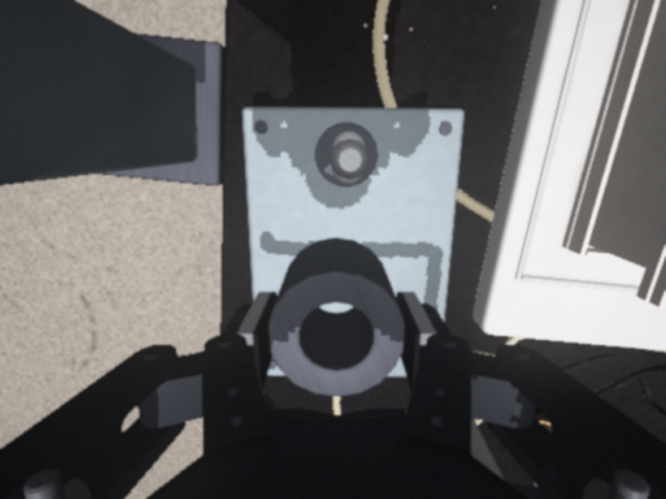

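```bash
cat > e3.py <<'E'
from h import *
p=shot("wrist");np.set_printoptions(precision=4,suppress=True)
save(p,"w3c.png",(170,70,200,110),4)
print("top",atz(p,(269.2,121),.107),"sh",atz(p,(266.2,117.3),.02), p["o"]["tool_pos"])
a,b=atz(p,np.array((244,108))/1.3,.012),atz(p,np.array((463,110))/1.3,.012);print(a,b,np.degrees(np.arctan2(*(b-a)[[1,0]])),np.linalg.norm(b-a))
w=atz(p,np.array((336,333))/1.3,p["o"]["tool_pos"][2]+.006);M=R.from_rotvec(p["o"]["ee_rot"]).as_matrix();print("collar top rel tool",M.T@(w-p["o"]["tool_pos"]),w)
E
python3 e3.py
```

```text
top [ 0.4901 -0.0409  0.107 ] sh [ 0.4902 -0.0403  0.02  ] [ 0.4897 -0.1025  0.1784]
[ 0.4105 -0.0161  0.012 ] [ 0.5746 -0.0006  0.012 ] 5.396353404899009 0.16480632794539898
collar top rel tool [ 0.0018 -0.0005 -0.006 ] [ 0.489  -0.1008  0.1844]
```

View pics/w3c.png

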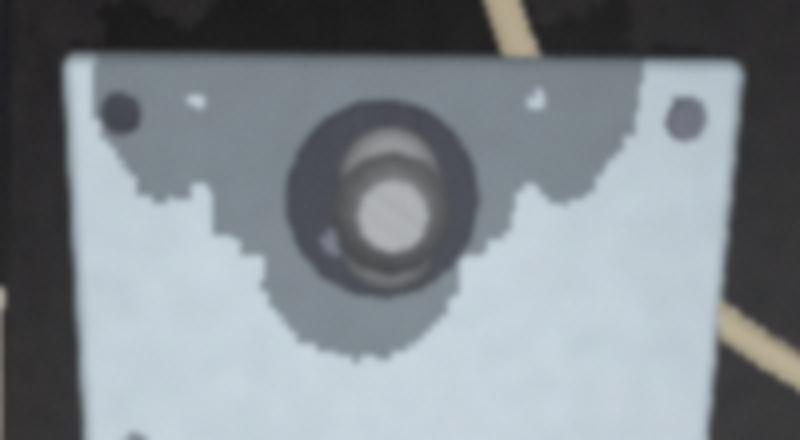

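```bash
cat > e4.py <<'E'
from h import *
p=shot("wrist");np.set_printoptions(precision=4,suppress=True)
s=atz(p,(268.25,123.75),.107);print("top",s,"sh",atz(p,(265.75,119.5),.02), p["o"]["tool_pos"])
# collar top outer ring ellipse: dark ring vs everything
im=p["color"];save(p,"w3d.png",(190,170,140,140),4)
from g import go
M=R.from_rotvec(p["o"]["ee_rot"]).as_matrix()
off=M@np.array([.0018,-.0005,0]);go([s[0]-off[0],s[1]-off[1],.178])
E
python3 e4.py
```

```text
top [ 0.4899 -0.043   0.107 ] sh [ 0.4903 -0.0426  0.02  ] [ 0.4899 -0.1027  0.1787]
row x 57.8 y 6.5 z 0.9 twist 0.000 | rows 1.4 tw rows 0.0 | yaw now 5.9 tilt 0.0006 q7 0.30
```

View pics/w3d.png

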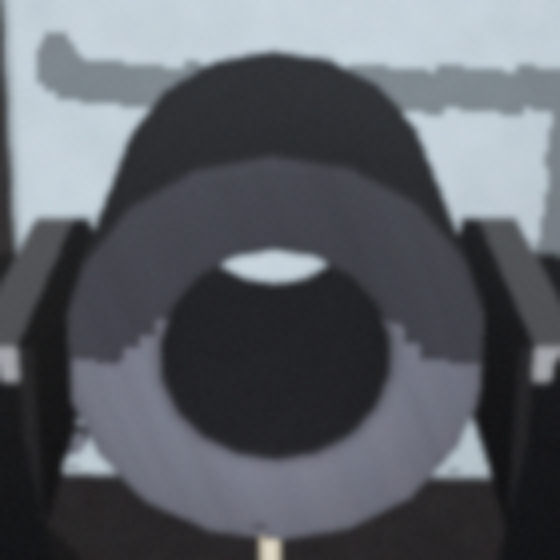

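Call:
{"fn": "step_arm", "kwargs": {
  "rows": [
    {"x": 30, "y": 3, "z": 0, "twist": 0, "hand": 40},
    {"x": 50, "y": 6, "z": 0, "twist": 0, "hand": 40},
    {"x": 58, "y": 6.4, "z": 0, "twist": 0, "hand": 40},
    {"x": 58, "y": 6.4, "z": 0, "twist": 0, "hand": 40},
    {"x": 58, "y": 6.4, "z": 8, "twist": 0, "hand": 40},
    {"x": 58, "y": 6.4, "z": 18, "twist": 0, "hand": 40},
    {"x": 58, "y": 6.4, "z": 28, "twist": 0, "hand": 40},
    {"x": 58, "y": 6.4, "z": 36, "twist": 0, "hand": 40},
    {"x": 58, "y": 6.4, "z": 42, "twist": 0, "hand": 40},
    {"x": 58, "y": 6.4, "z": 47, "twist": 0, "hand": 40}
  ]
}}

```text
clock: 5.97
tool_pos: [0.4904, -0.0454, 0.1309]
ee_rot: [-2.107, -2.329, 0.0]
force: [0.1, 4.2, -2.2]
opening: 0.573
```

Call:
{"fn": "step_arm", "kwargs": {
  "rows": [
    {"x": 0.5, "y": 0, "z": 2, "twist": 0, "hand": 40},
    {"x": 0.5, "y": 0, "z": 2, "twist": 0, "hand": 40},
    {"x": 0.5, "y": 0, "z": 2, "twist": 0, "hand": 40}
  ]
}}

```text
clock: 6.22
tool_pos: [0.4903, -0.0452, 0.1297]
ee_rot: [-2.107, -2.329, 0.001]
force: [0.1, 3.5, -4.6]
opening: 0.579
```

Call:
{"fn": "step_arm", "kwargs": {
  "rows": [
    {"x": 1.5, "y": 0, "z": 0, "twist": 0, "hand": 40},
    {"x": 1.5, "y": 0, "z": 0, "twist": 0, "hand": 40},
    {"x": 1.5, "y": 0, "z": 0, "twist": 0, "hand": 40},
    {"x": 1.5, "y": 0, "z": 0, "twist": 0, "hand": 40}
  ]
}}

```text
clock: 6.55
tool_pos: [0.4906, -0.0445, 0.1303]
ee_rot: [2.108, 2.328, -0.0]
force: [-0.5, 0.2, -3.1]
opening: 0.581
```

Call:
{"fn": "step_arm", "kwargs": {
  "rows": [
    {"x": 0.5, "y": 0, "z": 8, "twist": 0, "hand": 40},
    {"x": 0.5, "y": 0, "z": 14, "twist": 0, "hand": 40},
    {"x": 0.5, "y": 0, "z": 20, "twist": 0, "hand": 40},
    {"x": 0.5, "y": 0, "z": 26, "twist": 0, "hand": 40},
    {"x": 0.5, "y": 0, "z": 32, "twist": 0, "hand": 40},
    {"x": 0.5, "y": 0, "z": 38, "twist": 0, "hand": 40}
  ]
}}

```text
clock: 7.05
tool_pos: [0.4903, -0.0427, 0.0919]
ee_rot: [-2.107, -2.33, -0.001]
force: [-3.3, 3.3, 5.2]
opening: 0.58
```

Call:
{"fn": "step_arm", "kwargs": {
  "rows": [
    {"x": 0, "y": 0, "z": 7, "twist": 0, "hand": 40},
    {"x": 0, "y": 0, "z": 13, "twist": 0, "hand": 40},
    {"x": 0, "y": 0, "z": 19, "twist": 0, "hand": 40},
    {"x": 0, "y": 0, "z": 25, "twist": 0, "hand": 40},
    {"x": 0, "y": 0, "z": 30, "twist": 0, "hand": 40},
    {"x": 0, "y": 0, "z": 30, "twist": 0, "hand": 40}
  ]
}}

```text
clock: 7.55
tool_pos: [0.4906, -0.0441, 0.0638]
ee_rot: [-2.108, -2.329, 0.001]
force: [-9.5, 1.5, 27.2]
opening: 0.583
```

Call:
{"fn": "step_arm", "kwargs": {
  "rows": [
    {"x": 0, "y": 0, "z": -2, "twist": 0, "hand": 85},
    {"x": 0, "y": 0, "z": -2, "twist": 0, "hand": 85},
    {"x": 0, "y": 0, "z": -2, "twist": 0, "hand": 85},
    {"x": 0, "y": 0, "z": -2, "twist": 0, "hand": 85},
    {"x": 0, "y": 0, "z": -20, "twist": 0, "hand": 85},
    {"x": 0, "y": 0, "z": -60, "twist": 0, "hand": 85},
    {"x": 0, "y": 0, "z": -100, "twist": 0, "hand": 85},
    {"x": 0, "y": 0, "z": -135, "twist": 0, "hand": 85},
    {"x": 0, "y": 0, "z": -155, "twist": 0, "hand": 85},
    {"x": 0, "y": 0, "z": -155, "twist": 0, "hand": 85}
  ]
}}

```text
clock: 8.38
tool_pos: [0.4939, -0.0438, 0.2218]
ee_rot: [2.103, 2.324, 0.01]
force: [0.2, 0.3, -0.4]
opening: 0.997
```

```bash
cat > f.py <<'E'
from h import *
p=shot("wrist");np.set_printoptions(precision=4,suppress=True);print(p["o"]["tool_pos"],p["o"]["opening"])
save(p,"w4.png",None,1.3)
for d in search_frame("collar",p): print(d)
E
python3 f.py; python3 g.py .477 .285 .25 -2
```

```text
[ 0.4939 -0.0438  0.2218] 0.9969211038986342
{'rect': [226.4, 145.9, 51.6, 56.4], 'score': 0.71}
row x 328.3 y 18.9 z -32.6 twist 0.135 | rows 7.9 tw rows 1.1 | yaw now 5.7 tilt 0.0020 q7 0.16
```

View pics/w4.png

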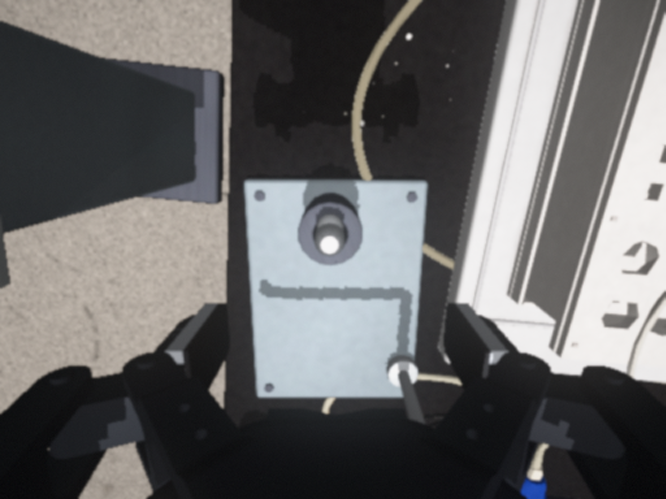

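Call:
{"fn": "step_arm", "kwargs": {
  "rows": [
    {"x": 40, "y": 2, "z": -32, "twist": 0.135, "hand": 85},
    {"x": 81, "y": 4, "z": -32, "twist": 0.135, "hand": 85},
    {"x": 122, "y": 7, "z": -32, "twist": 0.135, "hand": 85},
    {"x": 163, "y": 9, "z": -32, "twist": 0.135, "hand": 85},
    {"x": 204, "y": 11, "z": -32, "twist": 0.135, "hand": 85},
    {"x": 245, "y": 13, "z": -32, "twist": 0.135, "hand": 85},
    {"x": 285, "y": 16, "z": -32, "twist": 0.135, "hand": 85},
    {"x": 320, "y": 19, "z": -32, "twist": 0.135, "hand": 85},
    {"x": 320, "y": 19, "z": -32, "twist": 0.135, "hand": 85},
    {"x": 320, "y": 19, "z": -32, "twist": 0.135, "hand": 85}
  ]
}}

```text
clock: 9.32
tool_pos: [0.4753, 0.2796, 0.2464]
ee_rot: [-2.252, -2.188, 0.006]
force: [0.0, -1.4, -0.2]
opening: 0.993
```

```bash
cat > f2.py <<'E'
from h import *
p=shot("wrist");np.set_printoptions(precision=4,suppress=True);print(p["o"]["tool_pos"],p["o"]["ee_rot"],K(p)[0,0])
save(p,"w5.png",None,1.5)
for d in search_frame("rim_0",p): 
    x,y,w,h=d["rect"];print(np.round(d["rect"]),round(d["score"],2),atz(p,(x+w/2,y+h/2),.105))
E
python3 f2.py
```

```text
[0.4753 0.2796 0.2464] [-2.2519 -2.1876  0.0057] 279.9945165155592
[293. 123.  30.  89.] 0.95 [0.5224 0.2928 0.105 ]
[251. 117.  22.  87.] 0.73 [0.4781 0.3015 0.105 ]
[199. 114.  26.  90.] 0.59 [0.4301 0.3036 0.105 ]
```

View pics/w5.png

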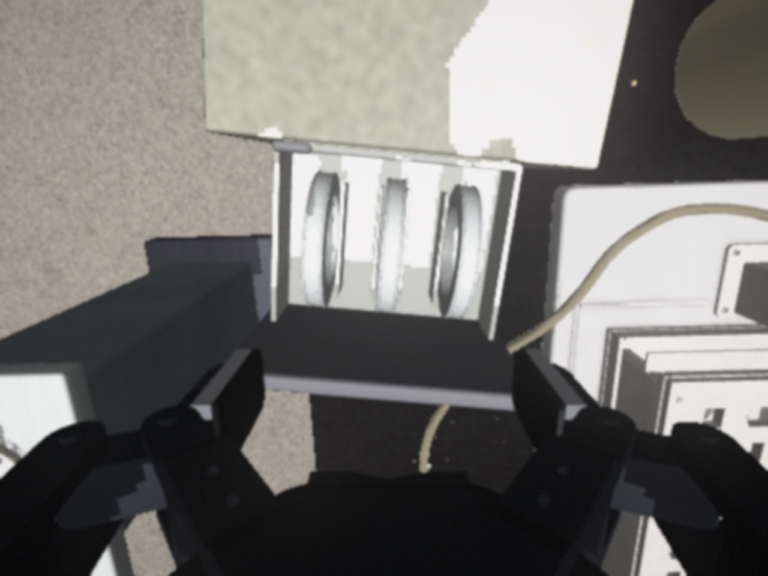

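```bash
cat > rim.py <<'E'
from h import *
from scipy.optimize import least_squares
t=np.linspace(0,2*np.pi,120)
def pts(c,yaw,lean=0):
    a=np.array([np.cos(yaw)*np.cos(lean),np.sin(yaw)*np.cos(lean),np.sin(lean)]);b=np.array([-np.sin(yaw),np.cos(yaw),0]);k=np.cross(a,b)
    return np.vstack([c+s*.007*a+.049*(np.outer(np.cos(t),b)+np.outer(np.sin(t),k)) for s in(-1,1)])
def bb(p,c,yaw,lean=0):
    q=proj(p,pts(c,yaw,lean));return np.r_[q.min(0),q.max(0)]
def fit(p,box,yaw,z=None,c0=(.477,.285)):
    if z is None:
        r=least_squares(lambda v:np.r_[bb(p,v[:3],yaw,v[3])-box,v[3]*40],[*c0,.065,0])
    else: r=least_squares(lambda v:np.r_[bb(p,np.array([v[0],v[1],z]),yaw,v[2])-box,v[2]*40],[*c0,0])
    return r.x,np.sqrt(2*r.cost)
E
cat > f3.py <<'E'
from rim import *
p=shot("wrist");np.set_printoptions(precision=4,suppress=True)
for b in[(200.7,114.7,226.7,205.3),(251.3,118.7,271.3,208.7),(292,122.7,321.3,212)]:
    for yaw in(0,-2,-5): print(yaw,*fit(p,np.array(b),np.radians(yaw)))
# panel top edge (z=.145)
for u in[(265,385),(515,405)]: print("panel",atz(p,np.array(u)/1.5,.145))
# drawer sides
for u in[(273,150),(273,320),(521,165),(493,338)]: print("side",atz(p,np.array(u)/1.5,.05))
E
python3 f3.py
```

```text
0 [ 0.4289  0.2911  0.0645 -0.0178] 0.910261986195594
-2 [ 0.4292  0.2914  0.0662 -0.0095] 0.4655654843570484
-5 [ 0.4288  0.2911  0.0647 -0.0049] 0.23776459953039097
0 [ 0.4784  0.2856  0.0659 -0.036 ] 2.066680373678394
-2 [0.4788 0.2862 0.069  0.0007] 3.4538989223611933
-5 [ 0.4786  0.2855  0.0654 -0.0032] 1.3074254559012342
0 [ 0.5273  0.2796  0.0642 -0.0194] 0.948370097250974
-2 [ 0.527   0.2798  0.0653 -0.0148] 0.7301258891914029
-5 [ 0.5274  0.2793  0.0631 -0.0014] 0.07446542336827554
panel [0.4    0.2187 0.145 ]
panel [0.5509 0.2001 0.145 ]
side [0.3946 0.3571 0.05  ]
side [0.3802 0.2251 0.05  ]
side [0.5761 0.3401 0.05  ]
side [0.56   0.2031 0.05  ]
```

```bash
python3 g.py .429 .2911 .246 -7;python3 g.py .429 .2911 .115 -7
```

```text
row x 14.6 y -48.8 z 1.5 twist 0.085 | rows 1.2 tw rows 0.7 | yaw now -2.1 tilt 0.0032 q7 -0.63
row x 14.9 y -48.5 z 132.5 twist 0.085 | rows 3.4 tw rows 0.7 | yaw now -2.1 tilt 0.0032 q7 -0.63
```

Call:
{"fn": "step_arm", "kwargs": {
  "rows": [
    {"x": 14.6, "y": -48.6, "z": 1, "twist": 0.085, "hand": 34},
    {"x": 14.6, "y": -48.6, "z": 1, "twist": 0.085, "hand": 34},
    {"x": 14.6, "y": -48.6, "z": 1, "twist": 0.085, "hand": 34},
    {"x": 14.6, "y": -48.6, "z": 1, "twist": 0.085, "hand": 34},
    {"x": 14.6, "y": -48.6, "z": 40, "twist": 0.085, "hand": 34},
    {"x": 14.6, "y": -48.6, "z": 70, "twist": 0.085, "hand": 34},
    {"x": 14.6, "y": -48.6, "z": 75, "twist": 0.085, "hand": 34},
    {"x": 14.6, "y": -48.6, "z": 75, "twist": 0.085, "hand": 34},
    {"x": 14.6, "y": -48.6, "z": 75, "twist": 0.085, "hand": 34}
  ]
}}

```text
clock: 10.22
tool_pos: [0.4306, 0.2926, 0.1747]
ee_rot: [2.352, 2.082, 0.0]
force: [0.4, 0.7, 1.4]
opening: 0.394
```

```bash
sed -e 's/w5/w6/' f2.py > f4.py; python3 f4.py; python3 g.py .429 .2911 .115 -7
```

```text
[0.4306 0.2926 0.1747] [2.3521 2.082  0.0005] 279.9945165155592
[243. 130.  17. 115.] 0.83 [0.4267 0.3076 0.105 ]
[348. 129.  59. 118.] 0.79 [0.5169 0.2965 0.105 ]
[296. 127.  36. 115.] 0.78 [0.4716 0.3046 0.105 ]
row x -2.9 y -1.8 z 60.8 twist 0.001 | rows 1.5 tw rows 0.0 | yaw now -6.9 tilt 0.0032 q7 -0.81
```

View pics/w6.png

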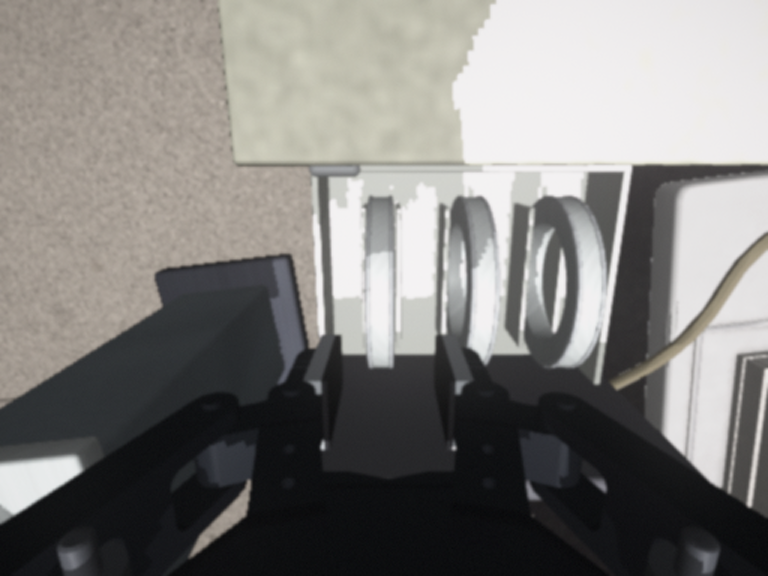

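```bash
cat > f5.py <<'E'
from rim import *
from g import go
p=shot("wrist");np.set_printoptions(precision=4,suppress=True)
for b in[(243.3,130.7,264.5,244.7),(297,130.5,332.5,244),(348,131,404,246)]:
    for z in(None,.0645): print(*fit(p,np.array(b),np.radians(-6.8),z))
c=fit(p,np.array((243.3,130.7,264.5,244.7)),np.radians(-6.8),.0645)[0];go([c[0]+.049*-np.sin(c[2]),c[1],.115])
E
python3 f5.py
```

```text
[ 0.4278  0.2971  0.0643 -0.0007] 0.8684580697922802
[ 0.4278  0.2972 -0.0005] 0.8729390329209203
[0.4772 0.291  0.0623 0.0209] 0.9660982043904796
[0.4768 0.2916 0.0232] 1.241082221090052
[0.5281 0.2843 0.0643 0.0526] 2.464611281805375
[0.5281 0.2843 0.0528] 2.4653431180428074
row x 2.9 y -3.5 z 60.9 twist 0.000 | rows 1.5 tw rows 0.0 | yaw now -6.9 tilt 0.0034 q7 -0.81
```

Call:
{"fn": "step_arm", "kwargs": {
  "rows": [
    {"x": 1.5, "y": -3, "z": 15, "twist": 0, "hand": 34},
    {"x": 1.5, "y": -3, "z": 35, "twist": 0, "hand": 34},
    {"x": 1.5, "y": -3, "z": 50, "twist": 0, "hand": 34},
    {"x": 1.5, "y": -3, "z": 60, "twist": 0, "hand": 34},
    {"x": 1.5, "y": -3, "z": 60, "twist": 0, "hand": 34},
    {"x": 1.5, "y": -3, "z": 60, "twist": 0, "hand": 5},
    {"x": 1.5, "y": -3, "z": 60, "twist": 0, "hand": 5},
    {"x": 1.5, "y": -3, "z": 60, "twist": 0, "hand": 5},
    {"x": 1.5, "y": -3, "z": 60, "twist": 0, "hand": 5}
  ]
}}

```text
clock: 11.12
tool_pos: [0.4273, 0.2957, 0.1153]
ee_rot: [2.35, 2.084, 0.004]
force: [0.4, -0.3, 3.9]
opening: 0.147
```

Call:
{"fn": "step_arm", "kwargs": {
  "rows": [
    {"x": 0, "y": 0, "z": 0, "twist": 0, "hand": 5},
    {"x": 0, "y": 0, "z": -15, "twist": 0, "hand": 5},
    {"x": 0, "y": 0, "z": -45, "twist": 0, "hand": 5},
    {"x": 0, "y": 0, "z": -85, "twist": 0, "hand": 5},
    {"x": 0, "y": 0, "z": -125, "twist": 0, "hand": 5},
    {"x": 0, "y": 0, "z": -160, "twist": 0, "hand": 5},
    {"x": 0, "y": 0, "z": -187, "twist": 0, "hand": 5},
    {"x": 0, "y": 0, "z": -187, "twist": 0, "hand": 5},
    {"x": 0, "y": 0, "z": -187, "twist": 0, "hand": 5}
  ]
}}

```text
clock: 11.87
tool_pos: [0.4272, 0.2955, 0.3028]
ee_rot: [2.35, 2.084, 0.006]
force: [-0.3, 1.1, -3.1]
opening: 0.142
```

```bash
sed -e 's/w5/w7/' f2.py > f4.py; python3 f4.py; python3 g.py .46 0 .302 5.4; python3 g.py .381 -.2135 .302 5.4
```

```text
[0.4272 0.2955 0.3028] [2.3504 2.0838 0.0061] 279.9945165155592
[321. 125.  30.  76.] 0.96 [0.5184 0.294  0.105 ]
[289. 126.  20.  74.] 0.84 [0.4752 0.2991 0.105 ]
row x -288.2 y 69.3 z -1.9 twist -0.214 | rows 7.1 tw rows 1.7 | yaw now -6.9 tilt 0.0022 q7 -0.80
row x -509.6 y 16.4 z -1.5 twist -0.214 | rows 12.2 tw rows 1.7 | yaw now -6.9 tilt 0.0022 q7 -0.80
```

View pics/w7.png

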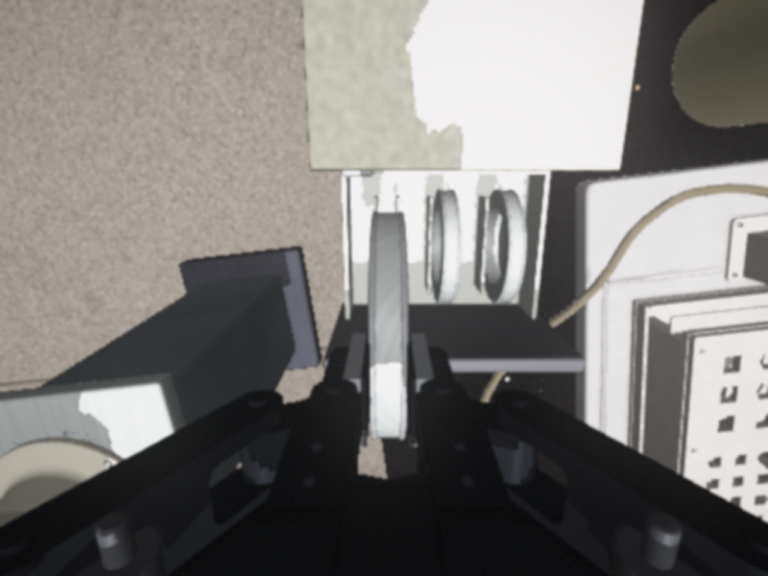

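```bash
cat > f6.py <<'E'
from rim import *
p=shot("wrist");np.set_printoptions(precision=4,suppress=True)
print(*fit(p,np.array((246.7,141.3,272,292)),np.radians(-6.9),None,(.427,.295)),p["o"]["tool_pos"])
print(bb(p,np.array([.427,.2955,.302-.0505]),np.radians(-6.9)))
E
python3 f6.py
```

```text
[0.4256 0.2941 0.2462 0.0003] 1.8054364413363764 [0.4257 0.2944 0.2998]
[247.5377 139.9499 276.4482 294.8886]
```

Call:
{"fn": "step_arm", "kwargs": {
  "rows": [
    {"x": -35, "y": 9, "z": 0, "twist": -0.05, "hand": 5},
    {"x": -75, "y": 18, "z": 0, "twist": -0.1, "hand": 5},
    {"x": -115, "y": 28, "z": 0, "twist": -0.15, "hand": 5},
    {"x": -155, "y": 38, "z": 0, "twist": -0.214, "hand": 5},
    {"x": -195, "y": 48, "z": 0, "twist": -0.214, "hand": 5},
    {"x": -235, "y": 57, "z": 0, "twist": -0.214, "hand": 5},
    {"x": -270, "y": 65, "z": 0, "twist": -0.214, "hand": 5},
    {"x": -289, "y": 69, "z": 0, "twist": -0.214, "hand": 5},
    {"x": -289, "y": 69, "z": 0, "twist": -0.214, "hand": 5},
    {"x": -289, "y": 69, "z": 0, "twist": -0.214, "hand": 5}
  ]
}}

```text
clock: 12.85
tool_pos: [0.4595, -0.0014, 0.2994]
ee_rot: [-2.117, -2.318, 0.004]
force: [0.0, 1.0, -0.5]
opening: 0.145
```

```bash
python3 g.py .381 -.2135 .302 5.4
```

```text
row x -204.1 y -97.4 z -2.3 twist -0.004 | rows 5.4 tw rows 0.0 | yaw now 5.2 tilt 0.0032 q7 0.05
```

Call:
{"fn": "step_arm", "kwargs": {
  "rows": [
    {"x": -35, "y": -17, "z": -1, "twist": 0, "hand": 5},
    {"x": -72, "y": -34, "z": -2, "twist": 0, "hand": 5},
    {"x": -109, "y": -51, "z": -3, "twist": 0, "hand": 5},
    {"x": -146, "y": -69, "z": -3, "twist": 0, "hand": 5},
    {"x": -180, "y": -86, "z": -3, "twist": 0, "hand": 5},
    {"x": -204, "y": -97, "z": -3, "twist": 0, "hand": 5},
    {"x": -204, "y": -97, "z": -3, "twist": 0, "hand": 5},
    {"x": -204, "y": -97, "z": -3, "twist": 0, "hand": 5}
  ]
}}

```text
clock: 13.52
tool_pos: [0.3826, -0.2121, 0.3032]
ee_rot: [-2.115, -2.321, 0.001]
force: [-0.5, -0.3, -1.4]
opening: 0.146
```

```bash
cat > f7.py <<'E'
from h import *
np.set_printoptions(precision=4,suppress=True)
p=shot("wrist");save(p,"w8.png",None,1.5);print(p["o"]["tool_pos"],p["o"]["ee_rot"])
print("expected tip",proj(p,[[.4397,-.208,.273],[.5054,-.2018,.251],[.557,-.197,.251]])*1.5)
E
python3 f7.py;python3 g.py .557 -.197 .302 5.4
```

```text
[ 0.3826 -0.2121  0.3032] [-2.1152 -2.3206  0.0005]
expected tip [[532.3223 345.7909]
 [662.9138 325.5629]
 [778.2244 325.6149]]
row x -2.7 y 174.3 z 1.0 twist 0.001 | rows 4.2 tw rows 0.0 | yaw now 5.5 tilt 0.0018 q7 0.55
```

View pics/w8.png

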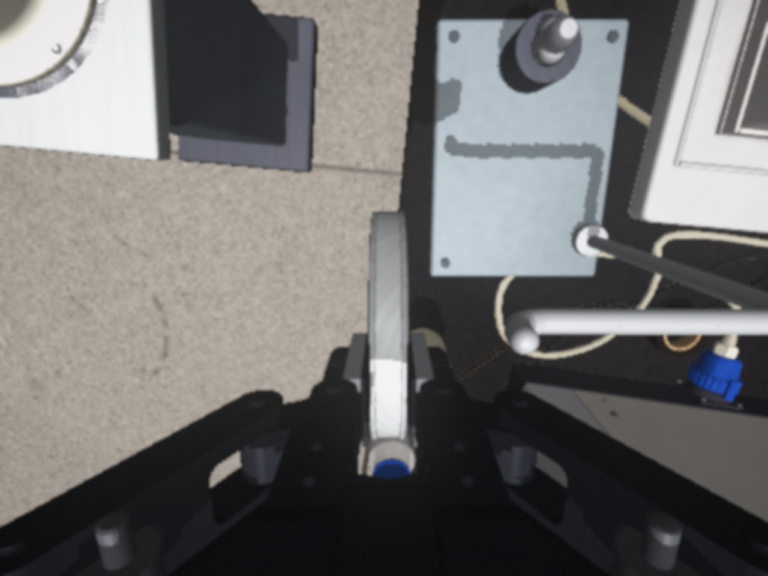

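Call:
{"fn": "step_arm", "kwargs": {
  "rows": [
    {"x": 0.5, "y": 20, "z": 0.5, "twist": 0, "hand": 5},
    {"x": 0.5, "y": 45, "z": 0.5, "twist": 0, "hand": 5},
    {"x": 0.5, "y": 70, "z": 0.5, "twist": 0, "hand": 5},
    {"x": 0.5, "y": 95, "z": 0.5, "twist": 0, "hand": 5},
    {"x": 0.5, "y": 120, "z": 0.5, "twist": 0, "hand": 5},
    {"x": 0.5, "y": 145, "z": 0.5, "twist": 0, "hand": 5},
    {"x": 0.5, "y": 165, "z": 0.5, "twist": 0, "hand": 5},
    {"x": 0.5, "y": 172.5, "z": 0.5, "twist": 0, "hand": 5},
    {"x": 0.5, "y": 172.5, "z": 0.5, "twist": 0, "hand": 5},
    {"x": 0.5, "y": 172.5, "z": 0.5, "twist": 0, "hand": 5}
  ]
}}

```text
clock: 14.4
tool_pos: [0.5544, -0.194, 0.3025]
ee_rot: [-2.11, -2.324, 0.002]
force: [-0.7, -0.0, -0.8]
opening: 0.147
```

Now lower toward the bar (TCP about 0.272).

Call:
{"fn": "step_arm", "kwargs": {
  "rows": [
    {"x": 0, "y": 0, "z": 10, "twist": 0, "hand": 5},
    {"x": 0, "y": 0, "z": 20, "twist": 0, "hand": 5},
    {"x": 0, "y": 0, "z": 27, "twist": 0, "hand": 5},
    {"x": 0, "y": 0, "z": 30, "twist": 0, "hand": 5},
    {"x": 0, "y": 0, "z": 30, "twist": 0, "hand": 5},
    {"x": 0, "y": 0, "z": 30, "twist": 0, "hand": 5}
  ]
}}

```text
clock: 14.9
tool_pos: [0.5543, -0.1958, 0.2733]
ee_rot: [-2.115, -2.323, 0.0]
force: [0.5, -0.1, -0.7]
opening: 0.144
```

Call:
{"fn": "step_arm", "kwargs": {
  "rows": [
    {"x": 0, "y": 0, "z": 1.5, "twist": 0, "hand": 5},
    {"x": 0, "y": 0, "z": 2.5, "twist": 0, "hand": 5},
    {"x": 0, "y": 0, "z": 2.5, "twist": 0, "hand": 5}
  ]
}}

```text
clock: 15.15
tool_pos: [0.5548, -0.1957, 0.2711]
ee_rot: [2.115, 2.323, 0.0]
force: [-0.7, -0.1, -1.6]
opening: 0.144
```

Call:
{"fn": "step_arm", "kwargs": {
  "rows": [
    {"x": 0, "y": 0, "z": 0.5, "twist": 0, "hand": 28},
    {"x": 0, "y": 0, "z": 0.5, "twist": 0, "hand": 28},
    {"x": 0, "y": 0, "z": 0.5, "twist": 0, "hand": 28},
    {"x": 0, "y": 0, "z": 0.5, "twist": 0, "hand": 28},
    {"x": 0, "y": 0, "z": -10, "twist": 0, "hand": 28},
    {"x": 0, "y": 0, "z": -35, "twist": 0, "hand": 28},
    {"x": 0, "y": 0, "z": -60, "twist": 0, "hand": 28},
    {"x": 0, "y": 0, "z": -70, "twist": 0, "hand": 28},
    {"x": 0, "y": 0, "z": -70, "twist": 0, "hand": 28}
  ]
}}

```text
clock: 15.9
tool_pos: [0.5564, -0.1965, 0.3449]
ee_rot: [2.111, 2.319, 0.005]
force: [-0.5, -0.9, -0.4]
opening: 0.328
```

```bash
cat > f8.py <<'E'
from rim import *
np.set_printoptions(precision=4,suppress=True)
for n in("wrist","scene","top"):
    p=shot(n);print(n,p["o"]["tool_pos"],p["o"]["opening"]) if n=="wrist" else 0
    for d in search_frame("rim_0",p): print(n,np.round(d["rect"]),round(d["score"],2))
    for hx in(.052,.014,-.024):
        b=bb(p,np.array([.503+hx*.9955,-.2+hx*.095,.217]),np.radians(5.5));print("exp",np.round(np.r_[b[:2],b[2:]-b[:2]]))
E
python3 f8.py; python3 g.py .477 .29 .26 -7
```

```text
wrist [ 0.5564 -0.1965  0.3449] 0.32822108396747174
wrist [245. 132.  21. 111.] 0.9
exp [247. 131.  18. 107.]
exp [197. 131.  32. 107.]
exp [147. 131.  48. 107.]
scene [290. 158.  19.  24.] 0.57
scene [189. 226.  20.  21.] 0.5
scene [196. 237.  26.  17.] 0.46
scene [256. 164.  71.  83.] 0.29
exp [289. 158.  19.  25.]
exp [296. 160.  19.  25.]
exp [303. 162.  19.  25.]
top [163. 216.  25.   8.] 0.68
top [310. 189.  15.   8.] 0.6
top [168. 205.  26.  11.] 0.49
exp [310. 187.  33.   9.]
exp [311. 200.  33.   9.]
exp [312. 212.  33.   8.]
row x 490.3 y -30.8 z 80.0 twist 0.216 | rows 11.9 tw rows 1.7 | yaw now 5.4 tilt 0.0027 q7 0.47
```

Call:
{"fn": "step_arm", "kwargs": {
  "rows": [
    {"x": 40, "y": -2, "z": 0, "twist": 0.05, "hand": 34},
    {"x": 81, "y": -5, "z": 0, "twist": 0.1, "hand": 34},
    {"x": 122, "y": -8, "z": 0, "twist": 0.15, "hand": 34},
    {"x": 163, "y": -10, "z": 10, "twist": 0.216, "hand": 34},
    {"x": 204, "y": -13, "z": 20, "twist": 0.216, "hand": 34},
    {"x": 245, "y": -15, "z": 30, "twist": 0.216, "hand": 34},
    {"x": 286, "y": -18, "z": 40, "twist": 0.216, "hand": 34},
    {"x": 327, "y": -20, "z": 40, "twist": 0.216, "hand": 34},
    {"x": 368, "y": -23, "z": 40, "twist": 0.216, "hand": 34},
    {"x": 409, "y": -26, "z": 40, "twist": 0.216, "hand": 34}
  ]
}}

```text
clock: 17.03
tool_pos: [0.4892, 0.21, 0.2999]
ee_rot: [-2.352, -2.081, 0.003]
force: [1.6, -0.3, -0.1]
opening: 0.399
```

```bash
python3 g.py .477 .29 .18 -7
```

```text
row x 78.0 y -21.7 z 119.9 twist 0.000 | rows 3.5 tw rows 0.0 | yaw now -7.0 tilt 0.0019 q7 -0.56
```

Call:
{"fn": "step_arm", "kwargs": {
  "rows": [
    {"x": 40, "y": -11, "z": 20, "twist": 0, "hand": 34},
    {"x": 70, "y": -19, "z": 50, "twist": 0, "hand": 34},
    {"x": 78, "y": -21.7, "z": 85, "twist": 0, "hand": 34},
    {"x": 78, "y": -21.7, "z": 115, "twist": 0, "hand": 34},
    {"x": 78, "y": -21.7, "z": 120, "twist": 0, "hand": 34},
    {"x": 78, "y": -21.7, "z": 120, "twist": 0, "hand": 34},
    {"x": 78, "y": -21.7, "z": 120, "twist": 0, "hand": 34}
  ]
}}

```text
clock: 17.62
tool_pos: [0.4792, 0.2878, 0.1816]
ee_rot: [2.354, 2.08, -0.0]
force: [0.3, -0.3, 0.5]
opening: 0.401
```

```bash
cat > f9.py <<'E'
from rim import *
from g import go
np.set_printoptions(precision=4,suppress=True)
p=shot("wrist");print(p["o"]["tool_pos"])
for d in search_frame("rim_0",p): 
    x,y,w,h=d["rect"];b=np.array([x,y,x+w,y+h]);r,e=fit(p,b,np.radians(-6.8),.0640);print(b.round(1),round(d["score"],2),r,e);go([r[0]-.049*np.sin(r[2]),r[1],.115])
save(p,"w9.png",(150,100,240,180),3)
E
python3 f9.py
```

```text
[0.4792 0.2878 0.1816]
[244.3 130.  263.9 240.3] 0.65 [0.4761 0.2916 0.0015] 0.9227822343249933
row x 2.4 y -4.8 z 68.2 twist 0.000 | rows 1.6 tw rows 0.0 | yaw now -7.1 tilt 0.0036 q7 -0.69
[297.3 132.3 334.9 240.1] 0.63 [0.527  0.2843 0.004 ] 2.586420183073478
row x 1.5 y 46.5 z 68.4 twist 0.000 | rows 2.0 tw rows 0.0 | yaw now -7.1 tilt 0.0036 q7 -0.69
```

Call:
{"fn": "step_arm", "kwargs": {
  "rows": [
    {"x": 2.5, "y": -3, "z": 15, "twist": 0, "hand": 34},
    {"x": 2.5, "y": -3, "z": 35, "twist": 0, "hand": 34},
    {"x": 2.5, "y": -3, "z": 53, "twist": 0, "hand": 34},
    {"x": 2.5, "y": -3, "z": 66, "twist": 0, "hand": 34},
    {"x": 2.5, "y": -3, "z": 66, "twist": 0, "hand": 34},
    {"x": 2.5, "y": -3, "z": 66, "twist": 0, "hand": 5},
    {"x": 2.5, "y": -3, "z": 66, "twist": 0, "hand": 5},
    {"x": 2.5, "y": -3, "z": 66, "twist": 0, "hand": 5},
    {"x": 2.5, "y": -3, "z": 66, "twist": 0, "hand": 5}
  ]
}}

```text
clock: 18.47
tool_pos: [0.4773, 0.2921, 0.1171]
ee_rot: [2.353, 2.081, 0.006]
force: [0.3, -0.2, 5.9]
opening: 0.144
```

```bash
python3 g.py .477 .2925 .302 -7
```

```text
row x 0.8 y 0.2 z -184.9 twist -0.000 | rows 4.4 tw rows 0.0 | yaw now -7.0 tilt 0.0039 q7 -0.70
```

Call:
{"fn": "step_arm", "kwargs": {
  "rows": [
    {"x": 0, "y": 0, "z": -10, "twist": 0, "hand": 5},
    {"x": 0, "y": 0, "z": -35, "twist": 0, "hand": 5},
    {"x": 0, "y": 0, "z": -75, "twist": 0, "hand": 5},
    {"x": 0, "y": 0, "z": -115, "twist": 0, "hand": 5},
    {"x": 0, "y": 0, "z": -155, "twist": 0, "hand": 5},
    {"x": 0, "y": 0, "z": -185, "twist": 0, "hand": 5},
    {"x": -20, "y": 0, "z": -185, "twist": 0, "hand": 5},
    {"x": -55, "y": 0, "z": -185, "twist": -0.05, "hand": 5},
    {"x": -95, "y": 0, "z": -185, "twist": -0.1, "hand": 5},
    {"x": -135, "y": 0, "z": -185, "twist": -0.15, "hand": 5}
  ]
}}

```text
clock: 19.3
tool_pos: [0.4586, 0.1563, 0.3009]
ee_rot: [2.185, 2.257, 0.001]
force: [0.7, -0.2, -0.6]
opening: 0.139
```

```bash
python3 g.py .46 0 .304 5.4; python3 g.py .382 -.2125 .304 5.4
```

```text
row x -156.3 y -3.6 z -3.2 twist -0.062 | rows 3.7 tw rows 0.5 | yaw now 1.9 tilt 0.0008 q7 -0.34
row x -366.2 y -88.5 z -3.4 twist -0.062 | rows 9.0 tw rows 0.5 | yaw now 1.9 tilt 0.0008 q7 -0.34
```

Call:
{"fn": "step_arm", "kwargs": {
  "rows": [
    {"x": -35, "y": 0, "z": -2, "twist": -0.062, "hand": 5},
    {"x": -75, "y": 0, "z": -2, "twist": -0.062, "hand": 5},
    {"x": -115, "y": -2, "z": -2, "twist": -0.062, "hand": 5},
    {"x": -155, "y": -5, "z": -2, "twist": -0.062, "hand": 5},
    {"x": -194, "y": -20, "z": -2, "twist": -0.062, "hand": 5},
    {"x": -232, "y": -35, "z": -2, "twist": -0.062, "hand": 5},
    {"x": -270, "y": -50, "z": -2, "twist": -0.062, "hand": 5},
    {"x": -306, "y": -65, "z": -2, "twist": -0.062, "hand": 5},
    {"x": -340, "y": -78, "z": -2, "twist": -0.062, "hand": 5},
    {"x": -366, "y": -88, "z": -2, "twist": -0.062, "hand": 5}
  ]
}}

```text
clock: 20.13
tool_pos: [0.3797, -0.2137, 0.3029]
ee_rot: [2.122, 2.316, 0.001]
force: [1.0, -0.2, -1.2]
opening: 0.148
```

```bash
cat > f10.py <<'E'
from rim import *
from g import go
import sys
np.set_printoptions(precision=4,suppress=True)
p=shot("wrist");print(p["o"]["tool_pos"])
for d in search_frame("rim_0",p): print(np.round(d["rect"],1),round(d["score"],2))
for dz in(.0505,.0535,.056):
    q=p["o"]["tool_pos"]; b=bb(p,np.array([q[0],q[1],q[2]-dz]),np.radians(5.5));print("exp",dz,np.r_[b[:2],b[2:]-b[:2]])
h=float(sys.argv[1]);go([.503+h*.9955,-.2+h*.095,.303],5.4)
E
python3 f10.py .014
```

```text
[ 0.3797 -0.2137  0.3029]
[432.3 133.   79.  131. ] 0.9
[245.  142.4  28.4 147.3] 0.86
exp 0.0505 [245.0803 141.8011  28.5173 152.8894]
exp 0.0535 [245.3463 141.3066  27.9362 150.3246]
exp 0.056 [245.5597 140.9063  27.4698 148.2522]
row x 5.7 y 138.7 z 0.1 twist -0.013 | rows 3.3 tw rows 0.1 | yaw now 4.7 tilt 0.0015 q7 0.55
```

Call:
{"fn": "step_arm", "kwargs": {
  "rows": [
    {"x": 4, "y": 0, "z": 0, "twist": -0.013, "hand": 5},
    {"x": 5.7, "y": 20, "z": 0, "twist": -0.013, "hand": 5},
    {"x": 5.7, "y": 45, "z": 0, "twist": -0.013, "hand": 5},
    {"x": 5.7, "y": 70, "z": 0, "twist": -0.013, "hand": 5},
    {"x": 5.7, "y": 95, "z": 0, "twist": -0.013, "hand": 5},
    {"x": 5.7, "y": 118, "z": 0, "twist": -0.013, "hand": 5},
    {"x": 5.7, "y": 133, "z": 0, "twist": -0.013, "hand": 5},
    {"x": 5.7, "y": 138.5, "z": 0, "twist": -0.013, "hand": 5},
    {"x": 5.7, "y": 138.5, "z": 0, "twist": -0.013, "hand": 5},
    {"x": 5.7, "y": 138.5, "z": 0, "twist": -0.013, "hand": 5}
  ]
}}

```text
clock: 21.07
tool_pos: [0.5185, -0.1917, 0.3017]
ee_rot: [-2.101, -2.333, 0.001]
force: [-0.2, -0.5, -1.0]
opening: 0.143
```

```bash
cat > f11.py <<'E'
from rim import *
from g import go
np.set_printoptions(precision=4,suppress=True)
p=shot("wrist");o=p["o"];print(o["tool_pos"])
M=R.from_rotvec(o["ee_rot"]).as_matrix()
for d in search_frame("rim_0",p):
    x,y,w,h=d["rect"];b=np.array([x,y,x+w,y+h]);r,e=fit(p,b,np.radians(5.5),.217,(.53,-.2));print(b.round(1),round(d["score"],2),r,e,"tool y off",(M.T@(np.array([r[0],r[1],.217])-o["tool_pos"]))[1])
go([.503+.014*.9955,-.2+.014*.095,.272])
E
python3 f11.py
```

```text
[ 0.5185 -0.1917  0.3017]
[287.6 146.2 325.6 268.2] 0.86 [ 0.5528 -0.193   0.006 ] 3.9660201866292066 tool y off 0.034115178015377605
[118.8  17.5 352.3 249.3] 0.74 [ 0.4948 -0.1386 -1.2096] 109.17052575565965 tool y off -0.017840242631262417
[249.2 141.3 273.7 293.1] 0.67 [ 0.5194 -0.2041 -0.0435] 17.892081278038816 tool y off -0.00021413069427437444
row x -5.9 y -1.6 z 30.1 twist 0.000 | rows 0.7 tw rows 0.0 | yaw now 5.9 tilt 0.0008 q7 0.52
```

Call:
{"fn": "step_arm", "kwargs": {
  "rows": [
    {"x": -5.5, "y": -5, "z": 0, "twist": 0, "hand": 5},
    {"x": -5.5, "y": -5, "z": 10, "twist": 0, "hand": 5},
    {"x": -5.5, "y": -5, "z": 20, "twist": 0, "hand": 5},
    {"x": -5.5, "y": -5, "z": 27, "twist": 0, "hand": 5},
    {"x": -5.5, "y": -5, "z": 29, "twist": 0, "hand": 5},
    {"x": -5.5, "y": -5, "z": 29, "twist": 0, "hand": 5},
    {"x": -5.5, "y": -5, "z": 29, "twist": 0, "hand": 5}
  ]
}}

```text
clock: 21.75
tool_pos: [0.5147, -0.1987, 0.2727]
ee_rot: [-2.104, -2.333, 0.0]
force: [-0.2, -1.3, -1.7]
opening: 0.14
```

Call:
{"fn": "step_arm", "kwargs": {
  "rows": [
    {"x": 0, "y": 0, "z": 0, "twist": 0, "hand": 23},
    {"x": 0, "y": 0, "z": 0, "twist": 0, "hand": 23},
    {"x": 0, "y": 0, "z": 0, "twist": 0, "hand": 23},
    {"x": 0, "y": 0, "z": 0, "twist": 0, "hand": 23},
    {"x": 0, "y": 0, "z": -8, "twist": 0, "hand": 23},
    {"x": 0, "y": 0, "z": -25, "twist": 0, "hand": 23},
    {"x": 0, "y": 0, "z": -50, "twist": 0, "hand": 23},
    {"x": 0, "y": 0, "z": -70, "twist": 0, "hand": 23},
    {"x": 0, "y": 0, "z": -70, "twist": 0, "hand": 23}
  ]
}}

```text
clock: 22.5
tool_pos: [0.5168, -0.2, 0.3483]
ee_rot: [2.1, 2.327, 0.006]
force: [0.8, -1.4, 0.5]
opening: 0.271
```

```bash
python3 f8.py; python3 g.py .527 .2865 .26 -7
```

```text
wrist [ 0.5168 -0.2     0.3483] 0.2709457284358614
wrist [246. 132.  22. 104.] 0.77
wrist [286. 132.  28. 102.] 0.58
exp [286. 131.  32. 105.]
exp [250. 131.  18. 106.]
exp [200. 130.  30. 106.]
scene [299. 159.  18.  27.] 0.65
scene [188. 230.  23.  17.] 0.64
scene [288. 156.  22.  27.] 0.54
exp [289. 158.  19.  25.]
exp [296. 160.  19.  25.]
exp [303. 162.  19.  25.]
top [315. 202.  10.   8.] 0.56
exp [310. 187.  33.   9.]
exp [311. 200.  33.   9.]
exp [312. 212.  33.   8.]
row x 481.1 y 62.8 z 82.3 twist 0.225 | rows 11.8 tw rows 1.8 | yaw now 5.9 tilt 0.0019 q7 0.52
```

Second rim hangs. Now the third.

Call:
{"fn": "step_arm", "kwargs": {
  "rows": [
    {"x": 40, "y": 0, "z": 0, "twist": 0.05, "hand": 34},
    {"x": 81, "y": 0, "z": 0, "twist": 0.1, "hand": 34},
    {"x": 122, "y": 5, "z": 0, "twist": 0.15, "hand": 34},
    {"x": 163, "y": 10, "z": 10, "twist": 0.225, "hand": 34},
    {"x": 204, "y": 15, "z": 20, "twist": 0.225, "hand": 34},
    {"x": 245, "y": 20, "z": 30, "twist": 0.225, "hand": 34},
    {"x": 286, "y": 28, "z": 40, "twist": 0.225, "hand": 34},
    {"x": 327, "y": 37, "z": 45, "twist": 0.225, "hand": 34},
    {"x": 367, "y": 45, "z": 45, "twist": 0.225, "hand": 34},
    {"x": 407, "y": 53, "z": 45, "twist": 0.225, "hand": 34}
  ]
}}

```text
clock: 23.63
tool_pos: [0.5243, 0.2106, 0.2966]
ee_rot: [-2.352, -2.081, 0.004]
force: [0.8, -0.3, 0.3]
opening: 0.396
```

```bash
python3 g.py .527 .2865 .18 -7
```

```text
row x 75.9 y -6.3 z 116.5 twist 0.000 | rows 3.3 tw rows 0.0 | yaw now -7.0 tilt 0.0026 q7 -0.50
```

Call:
{"fn": "step_arm", "kwargs": {
  "rows": [
    {"x": 40, "y": -3, "z": 20, "twist": 0, "hand": 34},
    {"x": 70, "y": -6, "z": 50, "twist": 0, "hand": 34},
    {"x": 76, "y": -6.3, "z": 85, "twist": 0, "hand": 34},
    {"x": 76, "y": -6.3, "z": 112, "twist": 0, "hand": 34},
    {"x": 76, "y": -6.3, "z": 117, "twist": 0, "hand": 34},
    {"x": 76, "y": -6.3, "z": 117, "twist": 0, "hand": 34},
    {"x": 76, "y": -6.3, "z": 117, "twist": 0, "hand": 34}
  ]
}}

```text
clock: 24.22
tool_pos: [0.529, 0.2844, 0.1817]
ee_rot: [2.354, 2.08, 0.0]
force: [0.3, 1.0, -0.1]
opening: 0.399
```

```bash
python3 f9.py
```

```text
[0.529  0.2844 0.1817]
[245.5 133.9 265.5 245.9] 0.7 [ 0.5262  0.2839 -0.0021] 0.8213306159426721
row x -1.6 y -3.8 z 68.3 twist 0.000 | rows 1.6 tw rows 0.0 | yaw now -7.1 tilt 0.0037 q7 -0.59
```

Call:
{"fn": "step_arm", "kwargs": {
  "rows": [
    {"x": 0, "y": -3, "z": 15, "twist": 0, "hand": 34},
    {"x": 0, "y": -3, "z": 35, "twist": 0, "hand": 34},
    {"x": 0, "y": -3, "z": 53, "twist": 0, "hand": 34},
    {"x": 0, "y": -3, "z": 67, "twist": 0, "hand": 34},
    {"x": 0, "y": -3, "z": 67, "twist": 0, "hand": 34},
    {"x": 0, "y": -3, "z": 67, "twist": 0, "hand": 5},
    {"x": 0, "y": -3, "z": 67, "twist": 0, "hand": 5},
    {"x": 0, "y": -3, "z": 67, "twist": 0, "hand": 5},
    {"x": 0, "y": -3, "z": 67, "twist": 0, "hand": 5}
  ]
}}

```text
clock: 25.07
tool_pos: [0.5269, 0.2862, 0.1162]
ee_rot: [2.352, 2.081, 0.006]
force: [-0.9, -1.1, 6.1]
opening: 0.142
```

Call:
{"fn": "step_arm", "kwargs": {
  "rows": [
    {"x": 0, "y": 0, "z": -10, "twist": 0, "hand": 5},
    {"x": 0, "y": 0, "z": -35, "twist": 0, "hand": 5},
    {"x": 0, "y": 0, "z": -75, "twist": 0, "hand": 5},
    {"x": 0, "y": 0, "z": -115, "twist": 0, "hand": 5},
    {"x": 0, "y": 0, "z": -155, "twist": 0, "hand": 5},
    {"x": 0, "y": 0, "z": -186, "twist": 0, "hand": 5},
    {"x": -20, "y": 0, "z": -186, "twist": 0, "hand": 5},
    {"x": -55, "y": 0, "z": -186, "twist": -0.05, "hand": 5},
    {"x": -95, "y": -10, "z": -186, "twist": -0.1, "hand": 5},
    {"x": -133, "y": -20, "z": -186, "twist": -0.15, "hand": 5}
  ]
}}

```text
clock: 25.9
tool_pos: [0.4886, 0.1542, 0.3007]
ee_rot: [2.187, 2.255, 0.0]
force: [-0.1, -0.6, -1.2]
opening: 0.145
```

```bash
python3 g.py .46 0 .304 5.6; python3 g.py .382 -.2125 .304 5.6
```

```text
row x -153.3 y -33.4 z -3.3 twist -0.067 | rows 3.8 tw rows 0.5 | yaw now 1.8 tilt 0.0005 q7 -0.29
row x -363.2 y -117.9 z -3.3 twist -0.067 | rows 9.2 tw rows 0.5 | yaw now 1.8 tilt 0.0005 q7 -0.29
```

Call:
{"fn": "step_arm", "kwargs": {
  "rows": [
    {"x": -39, "y": -8, "z": -3, "twist": -0.067, "hand": 5},
    {"x": -78, "y": -17, "z": -3, "twist": -0.067, "hand": 5},
    {"x": -116, "y": -25, "z": -3, "twist": -0.067, "hand": 5},
    {"x": -153, "y": -34, "z": -3, "twist": -0.067, "hand": 5},
    {"x": -191, "y": -49, "z": -3, "twist": -0.067, "hand": 5},
    {"x": -229, "y": -64, "z": -3, "twist": -0.067, "hand": 5},
    {"x": -267, "y": -80, "z": -3, "twist": -0.067, "hand": 5},
    {"x": -304, "y": -95, "z": -3, "twist": -0.067, "hand": 5},
    {"x": -340, "y": -109, "z": -3, "twist": -0.067, "hand": 5},
    {"x": -363, "y": -118, "z": -3, "twist": -0.067, "hand": 5}
  ]
}}

```text
clock: 26.73
tool_pos: [0.3791, -0.2139, 0.3039]
ee_rot: [2.117, 2.32, 0.001]
force: [-0.1, -0.1, -0.6]
opening: 0.142
```

```bash
python3 f10.py -.028
```

```text
[ 0.3791 -0.2139  0.3039]
[432.9 133.9  78.2 130. ] 0.87
[395.4 137.1  95.1 122.4] 0.66
[244.2 143.6  31.4 154.9] 0.57
exp 0.0505 [245.2262 141.8168  28.4256 152.8165]
exp 0.0535 [245.4911 141.3204  27.8436 150.2525]
exp 0.056 [245.7037 140.9186  27.3765 148.1813]
row x 3.7 y 96.7 z 1.0 twist -0.008 | rows 2.3 tw rows 0.1 | yaw now 5.0 tilt 0.0013 q7 0.55
```

Call:
{"fn": "step_arm", "kwargs": {
  "rows": [
    {"x": 1, "y": 0, "z": 0, "twist": -0.008, "hand": 5},
    {"x": 1, "y": 20, "z": 0, "twist": -0.008, "hand": 5},
    {"x": 0, "y": 45, "z": 0, "twist": -0.008, "hand": 5},
    {"x": 0, "y": 70, "z": 0, "twist": -0.008, "hand": 5},
    {"x": 0, "y": 88, "z": 0, "twist": -0.008, "hand": 5},
    {"x": 0, "y": 96.5, "z": 0, "twist": -0.008, "hand": 5},
    {"x": 0, "y": 96.5, "z": 0, "twist": -0.008, "hand": 5},
    {"x": 0, "y": 96.5, "z": 0, "twist": -0.008, "hand": 5},
    {"x": 0, "y": 96.5, "z": 0, "twist": -0.008, "hand": 5}
  ]
}}

```text
clock: 27.58
tool_pos: [0.4763, -0.201, 0.3029]
ee_rot: [-2.104, -2.332, 0.001]
force: [-0.1, 0.5, -1.1]
opening: 0.144
```

```bash
sed -i 's/^go.*/go([.503-.028*.9955,-.2-.028*.095,.272])/' f11.py; python3 f11.py
```

```text
[ 0.4763 -0.201   0.3029]
[293.  139.8 334.  263.5] 0.96 [ 0.5154 -0.1978  0.0069] 2.6166692698227174 tool y off 0.039329206181252206
[331.8 141.9 393.8 268.9] 0.82 [ 0.553  -0.1968  0.0124] 0.5620863085218261 tool y off 0.07675002483621308
[243.3 144.  272.7 295.6] 0.59 [ 0.4746 -0.2162 -0.0897] 18.525109252197957 tool y off -0.003157586090203009
row x -1.2 y -1.4 z 31.1 twist 0.000 | rows 0.7 tw rows 0.0 | yaw now 5.8 tilt 0.0006 q7 0.55
```

Spacing is 39 mm; lower and release.

Call:
{"fn": "step_arm", "kwargs": {
  "rows": [
    {"x": -1, "y": 0, "z": 10, "twist": 0, "hand": 5},
    {"x": -1, "y": 0, "z": 20, "twist": 0, "hand": 5},
    {"x": -1, "y": 0, "z": 28, "twist": 0, "hand": 5},
    {"x": -1, "y": 0, "z": 31, "twist": 0, "hand": 5},
    {"x": -1, "y": 0, "z": 31, "twist": 0, "hand": 5},
    {"x": -1, "y": 0, "z": 31, "twist": 0, "hand": 5},
    {"x": -1, "y": 0, "z": 31, "twist": 0, "hand": 23},
    {"x": -1, "y": 0, "z": 31, "twist": 0, "hand": 23},
    {"x": -1, "y": 0, "z": 31, "twist": 0, "hand": 23},
    {"x": -1, "y": 0, "z": 31, "twist": 0, "hand": 23}
  ]
}}

```text
clock: 28.52
tool_pos: [0.4779, -0.2022, 0.2724]
ee_rot: [2.104, 2.332, 0.001]
force: [-0.1, 0.0, -0.1]
opening: 0.27
```

Call:
{"fn": "step_arm", "kwargs": {
  "rows": [
    {"x": 0, "y": 0, "z": -8, "twist": 0, "hand": 23},
    {"x": 0, "y": 0, "z": -25, "twist": 0, "hand": 23},
    {"x": 0, "y": 0, "z": -50, "twist": 0, "hand": 23},
    {"x": 0, "y": 0, "z": -70, "twist": 0, "hand": 23},
    {"x": 0, "y": 0, "z": -70, "twist": 0, "hand": 23}
  ]
}}

```text
clock: 28.93
tool_pos: [0.4798, -0.2033, 0.347]
ee_rot: [2.1, 2.327, 0.006]
force: [0.5, -0.1, 0.8]
opening: 0.276
```

```bash
cat > f12.py <<'E'
from h import *
p=shot("wrist");s=shot("scene");a=cv2.resize(p["color"],None,fx=.78,fy=.78);b=cv2.resize(s["color"][140:290,170:350],(360,300),interpolation=cv2.INTER_CUBIC)
c=np.zeros((300,760,3),np.uint8);c[:,:399]=a[:300,:399];c[:,400:]=b;cv2.imwrite("pics/c1.png",c[:,:,::-1]);print(p["o"]["tool_pos"])
E
python3 f12.py; python3 f8.py; python3 g.py .45 .12 .2 5
```

```text
[ 0.47982797 -0.20328706  0.34701003]
wrist [ 0.4782 -0.2023  0.3433] 0.2699555633429156
wrist [286. 136.  30.  99.] 0.9
wrist [322. 135.  48. 109.] 0.89
wrist [249. 138.  19. 106.] 0.72
exp [322. 133.  48. 107.]
exp [287. 133.  33. 107.]
exp [251. 133.  19. 107.]
scene [307. 159.  14.  31.] 0.56
scene [300. 162.  17.  24.] 0.51
exp [289. 158.  19.  25.]
exp [296. 160.  19.  25.]
exp [303. 162.  19.  25.]
top [311. 190.  26.   6.] 0.61
top [314. 203.  14.   4.] 0.53
exp [310. 187.  33.   9.]
exp [311. 200.  33.   9.]
exp [312. 212.  33.   8.]
row x 322.9 y 6.3 z 141.3 twist 0.016 | rows 8.5 tw rows 0.1 | yaw now 5.9 tilt 0.0017 q7 0.54
```

View pics/c1.png

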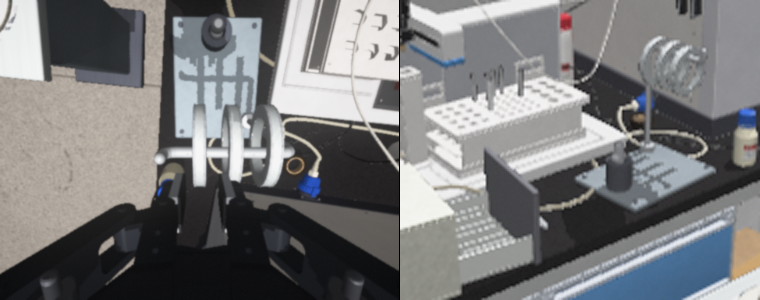

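```bash
python3 g.py .462 .15 .2 -7
```

```text
row x 351.6 y 21.3 z 141.3 twist 0.225 | rows 9.1 tw rows 1.8 | yaw now 5.9 tilt 0.0017 q7 0.54
```

Call:
{"fn": "step_arm", "kwargs": {
  "rows": [
    {"x": 40, "y": 0, "z": -5, "twist": 0, "hand": 0},
    {"x": 80, "y": 0, "z": -5, "twist": 0, "hand": 0},
    {"x": 120, "y": 3, "z": -5, "twist": 0.05, "hand": 0},
    {"x": 160, "y": 8, "z": 10, "twist": 0.1, "hand": 0},
    {"x": 198, "y": 12, "z": 25, "twist": 0.15, "hand": 0},
    {"x": 236, "y": 16, "z": 40, "twist": 0.2, "hand": 0},
    {"x": 274, "y": 18, "z": 55, "twist": 0.225, "hand": 0},
    {"x": 312, "y": 20, "z": 70, "twist": 0.225, "hand": 0},
    {"x": 345, "y": 21, "z": 90, "twist": 0.225, "hand": 0},
    {"x": 351, "y": 21, "z": 125, "twist": 0.225, "hand": 0}
  ]
}}

```text
clock: 30.17
tool_pos: [0.4634, 0.157, 0.2183]
ee_rot: [-2.344, -2.091, -0.011]
force: [1.4, 1.3, -0.4]
opening: -0.0
```

```bash
python3 g.py .462 .15 .117 -7; cat > f13.py <<'E'
from h import *
np.set_printoptions(precision=4,suppress=True)
p=shot("wrist");save(p,"w10.png",None,1.3);print(p["o"]["tool_pos"])
for d in search_frame("rim_0",p)+search_frame("drawer_front",p): print(np.round(d["rect"]),d["score"])
print(proj(p,[[.375,.2225,.145],[.562,.198,.145]])*1.3)
E
python3 f13.py
```

```text
row x -7.7 y -1.0 z 101.2 twist 0.008 | rows 2.4 tw rows 0.1 | yaw now -6.5 tilt 0.0072 q7 -0.44
[0.4634 0.157  0.2183]
[117.   0. 280. 163.] 0.62
[[158.1106 169.5896]
 [509.9312 175.4043]]
```

View pics/w10.png

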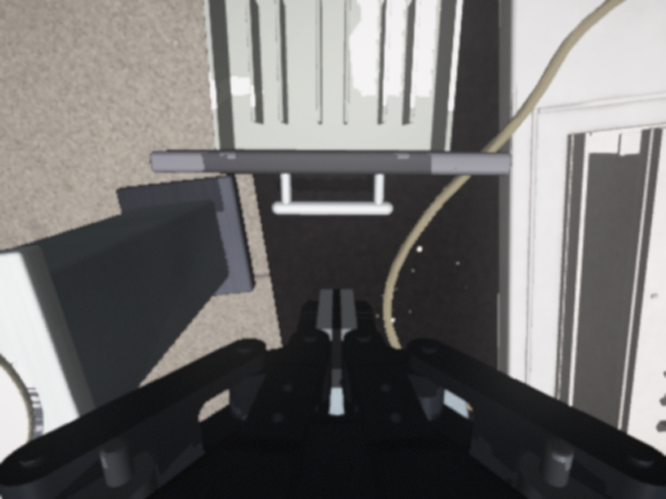

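Call:
{"fn": "step_arm", "kwargs": {
  "rows": [
    {"x": -7, "y": -1, "z": 20, "twist": 0.008, "hand": 0},
    {"x": -7, "y": -1, "z": 60, "twist": 0.008, "hand": 0},
    {"x": -7, "y": -1, "z": 95, "twist": 0.008, "hand": 0},
    {"x": -7, "y": -1, "z": 101, "twist": 0.008, "hand": 0},
    {"x": 10, "y": -1, "z": 101, "twist": 0.008, "hand": 0},
    {"x": 25, "y": -1, "z": 101, "twist": 0.008, "hand": 0},
    {"x": 35, "y": -1, "z": 101, "twist": 0.008, "hand": 0},
    {"x": 45, "y": -1, "z": 101, "twist": 0.008, "hand": 0},
    {"x": 55, "y": -1, "z": 101, "twist": 0.008, "hand": 0}
  ]
}}

```text
clock: 31.07
tool_pos: [0.4693, 0.2037, 0.1176]
ee_rot: [2.361, 2.07, 0.002]
force: [-0.3, -3.2, 0.8]
opening: 0.002
```

Call:
{"fn": "step_arm", "kwargs": {
  "rows": [
    {"x": 12, "y": 0, "z": 0, "twist": 0, "hand": 0},
    {"x": 24, "y": 0, "z": 0, "twist": 0, "hand": 0},
    {"x": 36, "y": 0, "z": 0, "twist": 0, "hand": 0},
    {"x": 48, "y": 0, "z": 0, "twist": 0, "hand": 0},
    {"x": 60, "y": 0, "z": 0, "twist": 0, "hand": 0},
    {"x": 70, "y": 0, "z": 0, "twist": 0, "hand": 0},
    {"x": 80, "y": 0, "z": 0, "twist": 0, "hand": 0},
    {"x": 90, "y": 0, "z": 0, "twist": 0, "hand": 0},
    {"x": 96, "y": 0, "z": 0, "twist": 0, "hand": 0}
  ]
}}

```text
clock: 31.82
tool_pos: [0.4804, 0.3009, 0.1158]
ee_rot: [-2.359, -2.073, -0.0]
force: [-0.8, -2.0, 1.3]
opening: -0.005
```

Call:
{"fn": "step_arm", "kwargs": {
  "rows": [
    {"x": 5, "y": 0, "z": 0, "twist": 0, "hand": 0},
    {"x": 10, "y": 0, "z": 0, "twist": 0, "hand": 0},
    {"x": 15, "y": 0, "z": 0, "twist": 0, "hand": 0},
    {"x": 20, "y": 0, "z": 0, "twist": 0, "hand": 0},
    {"x": 24, "y": 0, "z": 0, "twist": 0, "hand": 0}
  ]
}}

```text
clock: 32.23
tool_pos: [0.4833, 0.3201, 0.1156]
ee_rot: [2.361, 2.07, -0.008]
force: [-2.7, -11.5, 4.0]
opening: -0.001
```

Call:
{"fn": "step_arm", "kwargs": {
  "rows": [
    {"x": 4, "y": 0, "z": 0, "twist": 0, "hand": 0},
    {"x": 8, "y": 0, "z": 0, "twist": 0, "hand": 0},
    {"x": 12, "y": 0, "z": 0, "twist": 0, "hand": 0}
  ]
}}

```text
clock: 32.48
tool_pos: [0.4849, 0.3294, 0.1152]
ee_rot: [2.361, 2.067, -0.012]
force: [-5.8, -23.0, 10.7]
opening: 0.005
```

Call:
{"fn": "step_arm", "kwargs": {
  "rows": [
    {"x": 2, "y": 0, "z": 0, "twist": 0, "hand": 0},
    {"x": 4, "y": 0, "z": 0, "twist": 0, "hand": 0},
    {"x": 4, "y": 0, "z": 0, "twist": 0, "hand": 0}
  ]
}}

```text
clock: 32.73
tool_pos: [0.4855, 0.3292, 0.1144]
ee_rot: [2.362, 2.062, -0.02]
force: [-1.8, -20.8, 3.0]
opening: -0.003
```

Call:
{"fn": "step_arm", "kwargs": {
  "rows": [
    {"x": -15, "y": 0, "z": 0, "twist": 0, "hand": 0},
    {"x": -40, "y": 0, "z": 0, "twist": 0, "hand": 0},
    {"x": -60, "y": 0, "z": -20, "twist": 0, "hand": 0},
    {"x": -70, "y": 0, "z": -60, "twist": 0, "hand": 0},
    {"x": -70, "y": 0, "z": -100, "twist": 0, "hand": 0},
    {"x": -70, "y": 0, "z": -130, "twist": 0, "hand": 0},
    {"x": -70, "y": 0, "z": -130, "twist": 0, "hand": 0},
    {"x": -70, "y": 0, "z": -130, "twist": 0, "hand": 0}
  ]
}}

```text
clock: 33.4
tool_pos: [0.4785, 0.271, 0.249]
ee_rot: [2.361, 2.072, 0.011]
force: [-0.3, -0.2, -1.0]
opening: -0.001
```

```bash
cat > f14.py <<'E'
from h import *
np.set_printoptions(precision=4,suppress=True)
p=shot("wrist");s=shot("scene");a=cv2.resize(p["color"],None,fx=1,fy=1);b=cv2.resize(s["color"][140:290,170:350],(288,240),interpolation=cv2.INTER_CUBIC)
c=np.zeros((384,800,3),np.uint8);c[:,:512]=a;c[:240,512:]=b;cv2.imwrite("pics/c2.png",c[:,:,::-1]);print(p["o"]["tool_pos"],p["o"]["force"])
for n in("wrist","scene"):
  for d in search_frame("drawer_front",p if n=="wrist" else s): print(n,np.round(d["rect"]),d["score"])
E
python3 f14.py
```

```text
[0.4785 0.271  0.249 ] [-0.3083 -0.176  -0.9614]
wrist [128.  89. 246.  58.] 0.59
scene [178. 224.  34.  56.] 0.62
```

View pics/c2.png

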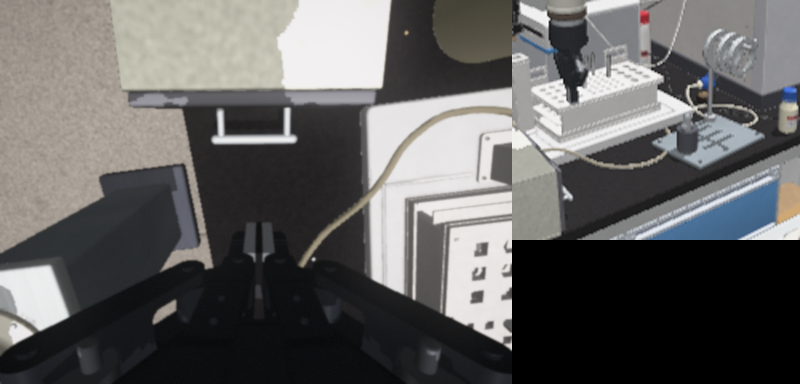

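```bash
cat > f15.py <<'E'
from h import *
np.set_printoptions(precision=4,suppress=True)
p=shot("wrist");g=cv2.cvtColor(p["color"],cv2.COLOR_RGB2GRAY).astype(float)
print(g[84:116,240:270].mean(1).round().tolist())
for v in(90,92,106,108): print(v,atz(p,(255,v),.145))
s=shot("scene");t=shot("top")
for n,q in(("scene",s),("top",t)):
  for k in("rim_0","collar","bottle_blue","bottle_cream","tape_roll"):
    print(n,k,[(np.round(d["rect"]).tolist(),round(d["score"],2)) for d in search_frame(k,q)][:4])
E
python3 f15.py
```

```text
[143.0, 117.0, 102.0, 95.0, 94.0, 97.0, 99.0, 99.0, 99.0, 98.0, 97.0, 97.0, 96.0, 95.0, 92.0, 85.0, 77.0, 66.0, 54.0, 47.0, 46.0, 46.0, 45.0, 44.0, 45.0, 46.0, 46.0, 47.0, 47.0, 47.0, 46.0, 45.0]
90 [0.4832 0.3518 0.145 ]
92 [0.483  0.3503 0.145 ]
106 [0.4817 0.3402 0.145 ]
108 [0.4815 0.3388 0.145 ]
scene rim_0 [([304.0, 160.0, 17.0, 30.0], 0.71), ([295.0, 159.0, 23.0, 25.0], 0.68), ([289.0, 159.0, 18.0, 22.0], 0.6)]
scene collar [([272.0, 221.0, 12.0, 11.0], 0.72)]
scene bottle_blue []
scene bottle_cream [([333.0, 192.0, 14.0, 27.0], 0.77)]
scene tape_roll [([285.0, 198.0, 9.0, 6.0], 0.55)]
top rim_0 [([308.0, 190.0, 33.0, 11.0], 0.76), ([314.0, 216.0, 32.0, 10.0], 0.49), ([316.0, 202.0, 24.0, 5.0], 0.45)]
top collar [([269.0, 211.0, 12.0, 14.0], 0.54)]
top bottle_blue [([380.0, 233.0, 22.0, 15.0], 0.74)]
top bottle_cream [([355.0, 223.0, 18.0, 16.0], 0.67)]
top tape_roll [([334.0, 148.0, 15.0, 16.0], 0.45)]
```

```bash
python3 -c "from workcell import job; print(job.job_done())"
```

```text
the job is handed in; nothing more can be done
None
```

The job is handed in at about 34 s on the robot's clock, and my last checks all agreed that it is done. No verdict is reported.

- **Collar:** it went over the spigot and past the balls onto the shoulder. When I stopped pushing, the TCP height put its underside at the shoulder's 20 mm, with 27 N on the wrist. Later pictures showed the spigot standing proud of the seated collar.
- **Rims:** all three were in the drawer and now hang on the J-hook, about 38 mm apart. After the last one was hung, the wrist picture matched the expected places within a few pixels. After the drawer was shut, the detector still found all three on the hook in the scene and top pictures.
- **Drawer:** the view into the drawer just before the push showed it empty. I pushed it about 130 mm until it stalled at about 20 N. After I backed off, the front sat flush against the cabinet and its outer face had not sprung back, within the few millimetres the picture can resolve.
- **Bottles and tape roll:** the detector put them within about 4 pixels of their starting places, which is within its scatter. It missed the blue-capped bottle in the scene view but found it in the top view.
- **At hand-in:** the gripper was clear of everything. I saw no sign that anything had been knocked aside during the run.

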